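# Square the carrier plate on the microscope stage and load the weld sections

## Robot

A 6-joint arm with a two-finger parallel gripper is mounted at the origin on the work surface. World frame = base frame: x ahead of the robot, y to its left, z up, the work surface at z = 0. Lengths are in m, angles in rad, forces in N, time in s.
With the tool pointing down it reaches from about 0.325 to 0.9 m from the base axis. Payload 3.5 kg.
Tool frame: the origin (TCP) lies between the finger pads; the fingertips stand 22 mm ahead of it and the grasp point (between the pads) lies 3 mm ahead of it; x points along the fingers, y is the direction in which the jaws open and shut, and the axes are right-handed (so a half turn about x gives the same grasp; the last joint's range is limited). The gripper opens to 85 mm and grips with 20 to 120 N. Pads are 22 mm wide; open, the fingers measure 114 mm over their backs; the gripper's body (76 mm by 85 mm) begins 54 mm behind the grasp point. The pads swing forward as they close: fully open they stand 13 mm farther back than shut.
Start: joints at [1.156, 0.276, -0.026, 1.268, 0, 1.467], TCP at [0.192, 0.595, 0.253] pointing down, gripper open.
Joint ranges: [-3.12, 3.12], [-0.85, 1.88], [-1.08, 1.24], [-1.95, 2.15], [-1.57, 1.53], [-3.14, 3.14]. Speed limits (rad/s): [2.57, 2.57, 3.14, 3.14, 3.14, 3.14].

## Interface

Orientations are given as [roll, pitch, yaw] about the fixed x, y, z axes, in that order (R = Rz(yaw) Ry(pitch) Rx(roll)).
In Python, from bench import robot gives the robot as it stands. The module is installed in compiled form; this text tells all that it offers.
- The arm moves only by the tool servo_tool, never from a script. Its argument "commands" is a list that holds one entry, the list of rows, each a list of 7 numbers: the shift along the world's x, y, z in m, then the turn, a rotation vector about the world's x, y, z in units of 6 degrees (1.0 is 6 degrees), then the opening, from 0 (shut) to 1 (fully open). In form: [[[x, y, z, ax, ay, az, claw], ...]]. A call has 1 to 10 rows; each row is the pose to reach, as a shift and turn from the pose commanded when the call began; what a row does not reach only later rows make up. A row lasts 1/8 s, in which the tool goes at most 62.5 mm and 10.7 degrees, less where a joint would pass 70% of its speed; a pose out of reach is approached as far as the arm can. A call with a gripper value outside its range is refused whole. The fingers move at their own pace and stop on an object; "force" is the grip in N (left out, the last holds). Time passes only in rows, so rows that repeat a pose let the fingers close. It gives the time, the measured TCP pose, the force and the opening at its end, in the units of the state.
- robot.get_state(): the state, without advancing time (a new reading comes with each control period).
- robot.read_camera(name): name is "side" or "top"; returns the picture (420x560x3 uint8, red, green, blue); there is no depth.
- robot.calibration(name): a dict with "fov_y" (degrees; the focal length in pixels is half the picture's height over the tangent of half this angle, whatever the lens; pixels are square), "cx", "cy" (the principal point, pixels), "k1" (the pictures are not rectified: a ray, as slopes to the right and down, at radius r is drawn at 1 + k1 r^2 times it, then the intrinsics apply), "R" (3x3) and "t" (3): a world point X has camera coordinates R X + t. Camera axes: x right, y down, z forward; pixel columns grow to the right and rows downward; lengths in m; the calibration is good to about 2 mm. A picture is of the moment at which its call begins. calibration takes no time and is no camera call.
- robot.sign_off(): hands the job in, once; it reports no verdict.
The state is a dict: "time_s": time; "q": joint angles; "joint_velocities": joint speeds; "joint_efforts": joint torques, N m; "tool_pos": TCP position; "tool_rot": TCP orientation; "force": force on the tool from outside, world axes, zero at the start; "wrist_torque": the same for the moment, N m; "gripper_width": finger opening in m.
Only numpy, scipy, OpenCV 4.12 (cv2) and the standard library are available. Lean on these libraries where they do the work, as an engineer would, in place of code of your own. Each camera call takes 0.05 s, during which the arm holds its last target. There are 200 camera calls.

## Task

Get the scanning microscope ready for the next batch: first, with the plate pusher, slide the white glass carrier plate home into the corner of the steel fences so that it touches both, never touching the glass with the gripper. Then load all the resin specimens, polished face up, side by side on the plate, one squarely in each printed field, starting with the field next to the side fence and skipping none. When the row is complete and the plate still home, press the green start button; leave the pusher standing on its blue mat, and the bottle, the jar and the tweezers as they are.

Things in the scene. Friction and masses are not known exactly. Their poses are not given: they have to be found in the camera images.
- fence_corner (a point): Inside corner of the two steel fences, at stage surface level. Its x points square into the far fence, y square into the side fence, z up: their inner faces are its planes x = 0 and y = 0, the plate lies at -x, -y. Fences are 18 mm thick and stand 14 mm above the stage; the far one reaches to y = -215 mm, the side one to x = -107 mm
- stage: Microscope with its stage run out, fixed for the run. Origin on the bench under the stage's centre, 75 mm in x and 125 mm in y short of the fence corner, same axes. Black level stage 250 (x) by 330 mm (y), surface 60 mm above the bench, on a white bed 220 mm wide, 45 mm high, from y = -250 to +950 mm (button at the -y end); the column stands at y = +740 to +860 mm
- plate: White opal glass carrier plate, loose on the stage, 130 (x) by 230 (y) by 8 mm, 0.6 kg; a push of about 3 to 8 N slides it when empty. Origin at the centre of its underside, z up, x and y roughly along those of the fence corner. Home in the corner its origin is at x = -65, y = -115 mm of the fence corner's frame. Five printed blue fields in a row along its y
- field1 (a point): Where a specimen's centre lies when it stands in printed field 1 of the plate: plate x = 0, y = 84 mm, 15 mm above the plate's upper face; axes as the plate's. The field is a blue outline 66 mm (plate x) by 40 mm (plate y), 1 blue dot beside it; it is the field next to the side fence. Fields are 42 mm apart
- field2 (a point): Where a specimen's centre lies when it stands in printed field 2 of the plate: plate x = 0, y = 42 mm, 15 mm above the plate's upper face; axes as the plate's. The field is a blue outline 66 mm (plate x) by 40 mm (plate y), 2 blue dots beside it
- field3 (a point): Where a specimen's centre lies when it stands in printed field 3 of the plate: plate x = 0, y = 0 mm, 15 mm above the plate's upper face; axes as the plate's. The field is a blue outline 66 mm (plate x) by 40 mm (plate y), 3 blue dots beside it
- field4 (a point): Where a specimen's centre lies when it stands in printed field 4 of the plate: plate x = 0, y = -42 mm, 15 mm above the plate's upper face; axes as the plate's. The field is a blue outline 66 mm (plate x) by 40 mm (plate y), 4 blue dots beside it
- field5 (a point): Where a specimen's centre lies when it stands in printed field 5 of the plate: plate x = 0, y = -84 mm, 15 mm above the plate's upper face; axes as the plate's. The field is a blue outline 66 mm (plate x) by 40 mm (plate y), 5 blue dots beside it
- spec1_mid (a point): Centre (half-way up) of the red specimen: resin block, a polished steel section in its top face, 60 (x) by 34 (y) by 30 mm high, z up, 0.09 to 0.18 kg, loose on the bench, face up. May be absent. In the row neighbours are 8 mm apart along their long sides, so grip it by its ends (60 mm), which lie across the row
- spec2_mid (a point): Centre (half-way up) of the green specimen: resin block, a polished steel section in its top face, 60 (x) by 34 (y) by 30 mm high, z up, 0.09 to 0.18 kg, loose on the bench, face up. May be absent. In the row neighbours are 8 mm apart along their long sides, so grip it by its ends (60 mm), which lie across the row
- spec3_mid (a point): Centre (half-way up) of the blue specimen: resin block, a polished steel section in its top face, 60 (x) by 34 (y) by 30 mm high, z up, 0.09 to 0.18 kg, loose on the bench, face up. May be absent. In the row neighbours are 8 mm apart along their long sides, so grip it by its ends (60 mm), which lie across the row
- spec4_mid (a point): Centre (half-way up) of the amber specimen: resin block, a polished steel section in its top face, 60 (x) by 34 (y) by 30 mm high, z up, 0.09 to 0.18 kg, loose on the bench, face up. May be absent. In the row neighbours are 8 mm apart along their long sides, so grip it by its ends (60 mm), which lie across the row
- spec5_mid (a point): Centre (half-way up) of the grey specimen: resin block, a polished steel section in its top face, 60 (x) by 34 (y) by 30 mm high, z up, 0.09 to 0.18 kg, loose on the bench, face up. May be absent. In the row neighbours are 8 mm apart along their long sides, so grip it by its ends (60 mm), which lie across the row
- pusher_grip (a point): Grip point of the plate pusher, on its handle's axis, 72 mm above its underside; z up, x and y along the sides of foot and handle. The pusher stands by itself: a white nylon foot 36 mm (x) by 90 mm (y) by 14 mm high, with an upright orange handle, 24 by 24 mm, rising from the foot's centre to 94 mm above the underside; 0.18 kg. Any of the foot's four flat sides may push
- mat: Flat blue rubber mat fixed on the bench, 90 mm (x) by 130 mm (y) by 3 mm thick, origin at the centre of its underside: the pusher's place
- start (a joint): Travel of the green start button: 0 released, 0.006 m fully pressed (about 4 N, springs back); 0.005 counts as pressed
- start_top (a point): Centre of the top face of the round green start button, 28 mm across, in a black housing on the bed's right-hand end; it is pressed straight down
- washbottle: White bottle with a red cap, 64 mm across, 150 mm high, standing on the bench (origin at the centre of its base); to be left alone
- tweezers: Wooden tweezers lying on the bench, 165 mm long (x), 30 mm wide, 10 mm high, origin at the middle at bench level; to be left alone
- jar: Amber jar with a black cap, 64 mm across, 70 mm high, standing on the bench (origin at the centre of its base); to be left alone
Things that resemble listed ones, but are neither listed nor needed, are in the scene too. Leave any red look-alike of the part that bears pusher_grip alone. Several things look just like the mat: the one meant starts farthest to the robot's right.

How it is judged:
By the outcome, as a careful person would: the job done as asked, in the order asked, and still so for the second after the job is handed in, with the robot touching nothing.
Of spec1, spec2, spec3, spec4, spec5 only 3 to 5 are there at a start; the rules pass over those that are not, and their reading is None.
At some moment in a run one of spec1, spec2, spec3, spec4, spec5 may be knocked a few centimetres aside while the robot is not near it.
Once in a run the grip may slacken for a moment while it holds something.
It also fails if it takes over 210 s, if anything falls off the work surface, if the arm or the gripper's body presses on something with over 40 N, if the wrist force passes 120 N, or if a joint passes its speed limit or range.

## Working session

There is one attempt and no reset: what is moved stays moved. The work goes in short steps, Python scripts to look and compute and a tool call to move; the robot and the scene stay as the last step left them, time stands still between calls to the robot, and variables do not carry over. Pictures are saved under pics/ and viewed, about 12 in all and at most 16, crops included, and the job is handed in when it is done.

Besides the shell and the picture viewer there is one more tool, called after "Emit:" by a JSON object that holds its "method" and its "body", one argument or row to a line. servo_tool: Moves the arm, as the interface text tells. Its arguments: {"type":"object","properties":{"commands":{"type":"array","items":{"type":"array","items":{"type":"array","items":{"type":"number"}}}},"force":{"type":"number"}},"required":["commands"]}

```bash
mkdir -p pics
cat > h.py <<'E'
import numpy as np, cv2
from bench import robot
def shot(cam,name,crop=None,scale=1):
    im=robot.read_camera(cam); np.save(f'pics/{name}.npy',im)
    o=im[:,:,::-1]
    if crop: o=o[crop[1]:crop[3],crop[0]:crop[2]]
    if scale!=1: o=cv2.resize(o,None,fx=scale,fy=scale,interpolation=cv2.INTER_CUBIC)
    cv2.imwrite(f'pics/{name}.png',o); return im
def cal(cam):
    c=robot.calibration(cam); f=210/np.tan(np.radians(c['fov_y'])/2)
    return c,f,np.array(c['R']),np.array(c['t'])
def proj(cam,X):
    c,f,R,t=cal(cam); p=np.atleast_2d(X)@R.T+t; s=p[:,:2]/p[:,2:]
    s=s*(1+c['k1']*(s**2).sum(1,keepdims=True)); return s*f+[c['cx'],c['cy']]
def back(cam,uv,z):
    c,f,R,t=cal(cam); d=(np.atleast_2d(uv)-[c['cx'],c['cy']])/f; s=d.copy()
    for _ in range(30): s=d/(1+c['k1']*(s**2).sum(1,keepdims=True))
    r=np.c_[s,np.ones(len(s))]@R; o=-R.T@t
    return o+r*((z-o[2])/r[:,2])[:,None]
E
python3 - <<'E'
from h import *
for c in('top','side'):
    shot(c,c+'0',scale=1.42); print(robot.calibration(c), -cal(c)[2].T@cal(c)[3])
print(robot.get_state())
E
```

```text
{'fov_y': 53.15404968651597, 'cx': 277.2768870810795, 'cy': 211.92308768903277, 'k1': -0.040947252605521775, 'R': array([[ 0.06234017, -0.99805335,  0.00179286],
       [-0.97686065, -0.06138447, -0.20487856],
       [ 0.20458979,  0.01102079, -0.97878576]]), 't': array([-0.12692119,  0.53344959,  1.31804979])} [ 0.25935867 -0.10845455  1.3996083 ]
{'fov_y': 53.994991451709694, 'cx': 273.88374923747676, 'cy': 215.73816708463312, 'k1': 0.008784012122128865, 'R': array([[ 0.87343964, -0.48690652,  0.00502397],
       [-0.36728854, -0.66556611, -0.64970831],
       [ 0.31969099,  0.56563575, -0.760167  ]]), 't': array([-0.54075518,  0.18255766,  1.04149792])} [ 0.20641084 -0.73090148  0.91303831]
{'time_s': 0.1, 'q': array([ 1.15560812e+00,  2.77090515e-01, -2.77971745e-02,  1.26800839e+00,
        1.85458495e-06,  1.46742501e+00]), 'joint_velocities': array([-0.00013943, -0.00303007,  0.00451897,  0.00028784, -0.00063764,
        0.00011183]), 'joint_efforts': array([ 7.03474634e-04, -4.46707499e+01,  2.96128982e+01,  8.52313824e-03,
       -8.84987230e-05, -2.10955221e-05]), 'tool_pos': array([0.19145486, 0.59422885, 0.25222546]), 'tool_rot': array([-1.67505088,  1.56869658, -1.98686778]), 'force': array([ 0.3544306 ,  0.20716464, -0.16259088]), 'wrist_torque': array([0.05499691, 0.01786557, 0.02679642]), 'gripper_width': 0.08574626823105964}
```

View pics/top0.png

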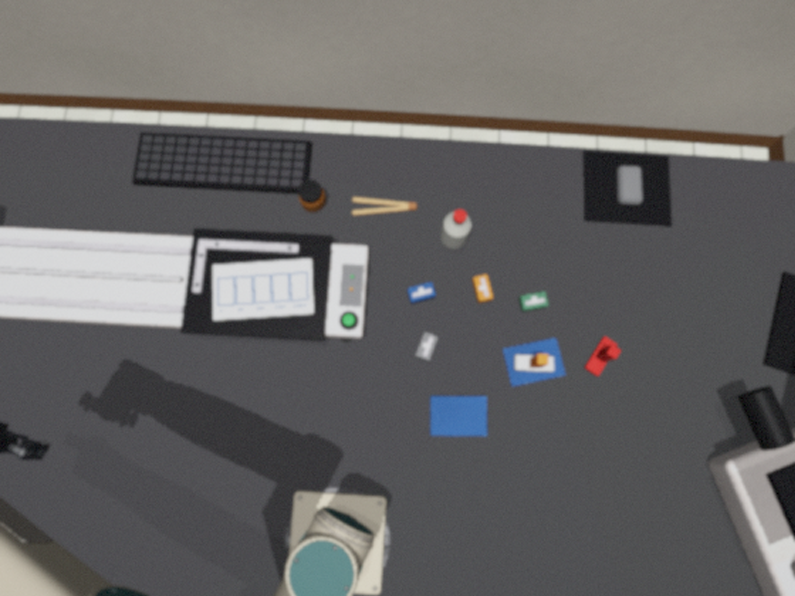

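View pics/side0.png

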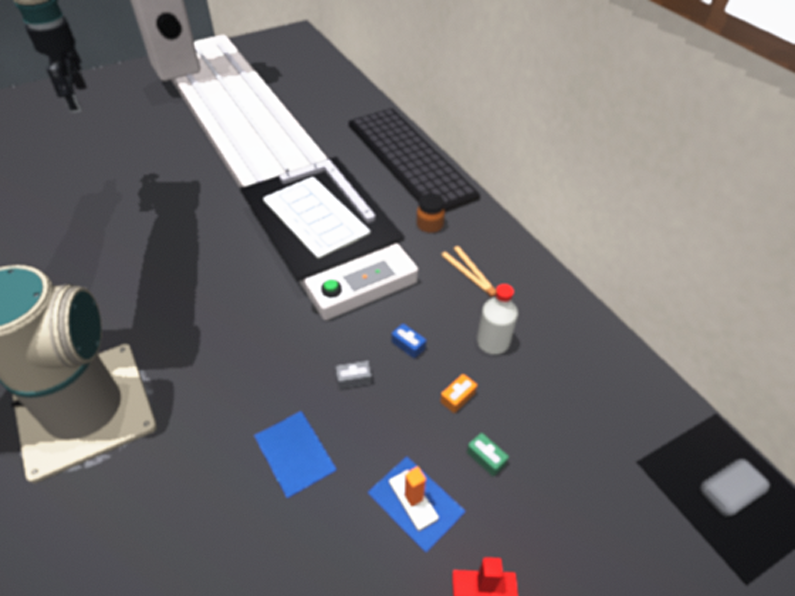

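Top view (pixels ×1.42): the side fence is at the left (x≈198), the far fence at the top (y≈246), the plate at ≈(262,289) and the button at (348,320). There are four specimens: blue (421,293), amber (483,288), green (534,301) and grey (427,346). Red is absent. The pusher stands on the rightmost mat at (535,362). I'll fit models to both cameras next.

```bash
cat > fit.py <<'E'
from h import *
from scipy.optimize import minimize
def box(x0,x1,y0,y1,z0,z1): return np.array([[x,y,z] for x in(x0,x1) for y in(y0,y1) for z in(z0,z1)])
def place(b,p): c,s=np.cos(p[2]),np.sin(p[2]); return b@np.array([[c,s,0],[-s,c,0],[0,0,1]])+[p[0],p[1],0]
S=8
def render(cam,boxes,p,off):
    m=np.zeros((420*S//2,560*S//2),np.uint8)
    for b in boxes:
        uv=(proj(cam,place(b,p))+off+.5)*S/2-.5
        cv2.fillConvexPoly(m,cv2.convexHull(np.round(uv*16).astype(np.int32).reshape(-1,1,2)),255,cv2.LINE_AA,4)
    m=cv2.resize(m,(560,420),interpolation=cv2.INTER_AREA).astype(np.float32)/255
    return cv2.GaussianBlur(m,(0,0),.9)
SPEC=[box(-.03,.03,-.017,.017,0,.03)]
def plate(z=.06): return [box(-.065,.065,-.115,.115,z,z+.008)]
FENCE=[box(0,.018,-.215,.018,.06,.074),box(-.107,.018,0,.018,.06,.074)]
PUSH=lambda z:[box(-.018,.018,-.045,.045,z,z+.014),box(-.012,.012,-.012,.012,z+.014,z+.094)]
MAT=[box(-.045,.045,-.065,.065,0,.003)]
def fbg(im,clip=60):
    f=im.astype(np.float32); bg=np.median(f[(f.sum(2)<250)],0); return np.minimum(np.abs(f-bg).max(2),clip)
feat={'spec':fbg,'bright':lambda im:np.minimum(im.astype(np.float32).min(2),170),'red':lambda im:np.minimum(im[:,:,0].astype(np.float32),150)}
def fit(ims,boxes,p0,ft,dil=4,off={}):
    rois={}
    for c,im in ims.items():
        r=render(c,boxes,p0,off.get(c,0))>.02
        rois[c]=(cv2.dilate(r.astype(np.uint8),np.ones((2*dil+1,)*2))>0, feat[ft](im))
    def cost(p):
        p=np.array(p)*[1,1,.1] ; s=0
        for c,(roi,F) in rois.items(): s+=1-np.corrcoef(render(c,boxes,p,off.get(c,0))[roi],F[roi])[0,1]
        return s/len(rois)
    q=np.array(p0)/[1,1,.1]; sim=np.vstack([q]+[q+d for d in np.array([[.008,0,0],[0,.008,0],[0,0,1.5]])])
    for _ in range(2):
        r=minimize(cost,q,method='Nelder-Mead',options=dict(initial_simplex=sim,xatol=1e-5,fatol=1e-6)); q=r.x
        sim=np.vstack([q]+[q+d for d in np.array([[-.003,0,0],[0,.003,0],[0,0,-.5]])])
    return r.x*[1,1,.1],r.fun
E
cat > m0.py <<'E'
from fit import *
ims={c:np.load(f'pics/{c}0.npy') for c in('top','side')}
T=lambda u,v,z:back('top',[[u/1.42,v/1.42]],z)[0]
def go(n,bx,p0,ft,dil=4):
    for cs in(('top',),('side',),('top','side')):
        p,f=fit({c:ims[c] for c in cs},bx,p0,ft,dil); print(n,cs,np.round(p[:2]*1000,1),round(np.degrees(p[2]),2),round(f,3))
    return p
c=T(207,251,.074); e=T(298,251,.074); d=c-e
go('fence',FENCE,[c[0],c[1],np.arctan2(-d[0],d[1])],'bright',3)
P=[T(*k,.068) for k in((211,264),(312,258),(315,314),(214,321))]; m=np.mean(P,0); d=P[0]-P[1]
go('plate',plate(),[m[0],m[1],np.arctan2(-d[0],d[1])],'bright')
for n,u,v,y in(('blue',421,293,-85),('amber',483,288,10),('green',534,301,-85),('grey',427,346,-20)):
    m=T(u,v,.02); 
    best=min((fit(ims,SPEC,[m[0],m[1],np.radians(y+k)],'spec') for k in(-25,0,25)),key=lambda r:r[1])
    go(n,SPEC,best[0],'spec')
m=T(535,363,.01); go('pusher',PUSH(.003),[m[0],m[1],0],'red')
go('mat',MAT,[m[0],m[1],.15],'spec')
# button triangulation
from scipy.optimize import least_squares
uv={}
for c,im in ims.items():
    f=im.astype(int); mk=((f[:,:,1]-f[:,:,0]>50)&(f[:,:,1]>f[:,:,2]+20)).astype(np.uint8)
    n,l,s,ce=cv2.connectedComponentsWithStats(mk)
    g=np.array([348,320] if c=='top' else [331,288])/1.42; i=1+np.argmin(((ce[1:]-g)**2).sum(1)); uv[c]=ce[i]; print(c,ce[i],s[i])
r=least_squares(lambda X:np.r_[proj('top',X)[0]-uv['top'],proj('side',X)[0]-uv['side']],[.4,-.2,.06]); print('button',r.x,r.fun)
E
time python3 m0.py
```

```text
fence ('top',) [639.3 354.3] 0.35 0.14
fence ('side',) [641. 370.] 0.56 0.401
fence ('top', 'side') [640.3 356.6] 0.26 0.322
plate ('top',) [548.5 210.8] 7.52 0.03
plate ('side',) [550.4 212.9] 7.46 0.073
plate ('top', 'side') [549.4 211.7] 7.51 0.054Traceback (most recent call last):
  File "m0.py", line 14, in <module>
    best=min((fit(ims,SPEC,[m[0],m[1],np.radians(y+k)],'spec') for k in(-25,0,25)),key=lambda r:r[1])
  File "m0.py", line 14, in <genexpr>
    best=min((fit(ims,SPEC,[m[0],m[1],np.radians(y+k)],'spec') for k in(-25,0,25)),key=lambda r:r[1])
              ~~~^^^^^^^^^^^^^^^^^^^^^^^^^^^^^^^^^^^^^^^^^^^^^
  File "fit.py", line 32, in fit
    r=minimize(cost,q,method='Nelder-Mead',options=dict(initial_simplex=sim,xatol=1e-5,fatol=1e-6)); q=r.x
    res = _minimize_neldermead(fun, x0, args, callback, bounds=bounds,
                               **options)
    fsim[j] = func(sim[j])
              ~~~~^^^^^^^^
    fx = function(np.copy(x), *(wrapper_args + args))
  File "fit.py", line 28, in cost
    for c,(roi,F) in rois.items(): s+=1-np.corrcoef(render(c,boxes,p,off.get(c,0))[roi],F[roi])[0,1]
                                                    ~~~~~~^^^^^^^^^^^^^^^^^^^^^^^^
  File "fit.py", line 9, in render
    uv=(proj(cam,place(b,p))+off+.5)*S/2-.5
        ~~~~^^^^^^^^^^^^^^^^
  File "h.py", line 13, in proj
    c,f,R,t=cal(cam); p=np.atleast_2d(X)@R.T+t; s=p[:,:2]/p[:,2:]
            ~~~^^^^^
  File "h.py", line 10, in cal
    c=robot.calibration(cam); f=210/np.tan(np.radians(c['fov_y'])/2)
ValueError: time passes only in moves, steps and waits

real	0m21.826s
user	0m21.534s
sys	0m4.416s
```

```bash
python3 - <<'E'
import re
s=open('h.py').read()
s=s.replace("def cal(cam):","import functools\n@functools.cache\ndef cal(cam):")
open('h.py','w').write(s)
E
time python3 m0.py
python3 - <<'E'
from fit import *
o=[]
for c,r in(('top',(125,155,265,245)),('side',(170,105,310,195))):
    im=np.load(f'pics/{c}0.npy')[r[1]:r[3],r[0]:r[2],::-1]; im=cv2.resize(im,None,fx=5,fy=5,interpolation=cv2.INTER_CUBIC)
    im=np.ascontiguousarray(im[:, :])
    for b in FENCE:
        uv=(proj(c,place(b,[.6393,.3543,np.radians(.35)]))-[r[0],r[1]]+.5)*5-.5
        q=uv.reshape(2,2,2,2)[:,:,1].reshape(4,2)[[0,1,3,2]]
        cv2.polylines(im,[np.round(q).astype(np.int32)],True,(0,0,255),1)
    o.append(im[:300] if 0 else cv2.resize(im,(466,300)))
cv2.imwrite('pics/f1.png',np.vstack(o))
E
```

```text
fence ('top',) [639.3 354.3] 0.35 0.14
fence ('side',) [641. 370.] 0.56 0.401
fence ('top', 'side') [640.3 356.6] 0.26 0.322
plate ('top',) [548.5 210.8] 7.52 0.03
plate ('side',) [550.4 212.9] 7.46 0.073
plate ('top', 'side') [549.4 211.7] 7.51 0.054
blue ('top',) [ 576. -156.] -70.98 0.009
blue ('side',) [ 576.5 -152.5] -72.75 0.038
blue ('top', 'side') [ 576.1 -154.5] -72.03 0.03
amber ('top',) [ 595.4 -302.3] 16.69 0.014
amber ('side',) [ 595.  -298.3] 15.79 0.015
amber ('top', 'side') [ 594.9 -300.2] 16.33 0.031
green ('top',) [ 571.5 -425. ] -76.18 0.024
green ('side',) [ 571.5 -420.9] -77.26 0.069
green ('top', 'side') [ 571.4 -422.4] -76.7 0.055
grey ('top',) [ 447.2 -175.3] -17.89 0.012
grey ('side',) [ 451.4 -164.4] -30.44 0.2
grey ('top', 'side') [ 447.5 -173.6] -16.46 0.128
pusher ('top',) [ 423.1 -428.8] 0.11 0.042
pusher ('side',) [ 423.8 -426.8] 1.43 0.025
pusher ('top', 'side') [ 423.5 -427.5] 0.88 0.038
mat ('top',) [ 427.2 -430. ] 15.17 0.022
mat ('side',) [ 427.6 -429.9] 15.15 0.023
mat ('top', 'side') [ 427.4 -430.1] 15.07 0.023
top [245.02941176 224.94117647] [241 221   9   9  68]
side [232.56716418 200.46268657] [228 197  10   8  67]
button [0.49011002 0.00798334 0.06146437] [ 0.04460195 -0.16551596 -0.14027921  0.0476183 ]
real	1m17.655s
user	1m42.438s
sys	0m22.772s
```

View pics/f1.png

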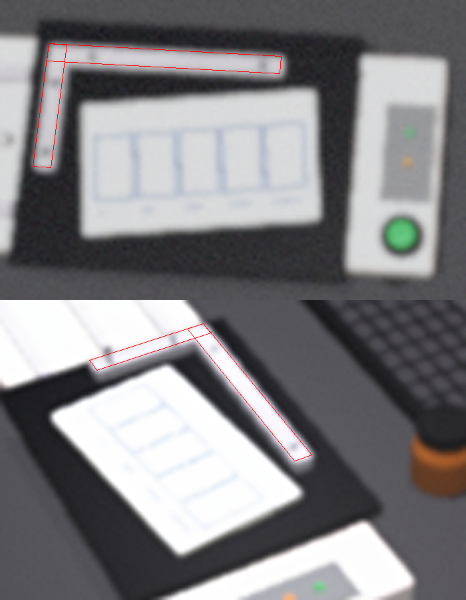

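Crop: the top-camera fence overlay matches well. The corner is at ≈(0.639,0.354) with yaw 0.35°. The side camera is offset by about 2–4 mm, so I'll rely on the top one. Next I check the jaw heading and start moving.

```bash
cat > st.py <<'E'
from bench import robot
import numpy as np
from scipy.spatial.transform import Rotation as Ro
def st():
    s=robot.get_state(); R=Ro.from_euler('xyz',s['tool_rot']).as_matrix()
    print('t',round(s['time_s'],2),'pos',np.round(s['tool_pos']*1000,1),'down',np.round(R[:,0],3),'jaw',round(np.degrees(np.arctan2(R[1,1],R[0,1])),2),'F',np.round(s['force'],1),'w',round(s['gripper_width']*1000,1),'q',np.round(s['q'],2))
if __name__=='__main__': st()
E
python3 st.py
```

```text
t 0.1 pos [191.5 594.2 252.2] down [-0.001 -0.002 -1.   ] jaw 72.13 F [ 0.4  0.2 -0.2] w 85.7 q [ 1.16  0.28 -0.03  1.27  0.    1.47]
```

Emit:
{"method": "servo_tool", "body": {
  "commands": [
    [[0.06,0,0,0,0,0,1],[0.12,-0.03,0,0,0,0,1],[0.18,-0.08,0,0,0,0,1],[0.22,-0.13,0,0,0,0,1],[0.25,-0.18,0,0,0,0,1],[0.28,-0.24,0,0,0,0,1],[0.29,-0.3,0,0,0,0,1],[0.29,-0.36,0,0,0,0,1],[0.29,-0.42,0,0,0,0,1],[0.29,-0.48,0,0,0,0,1]]
  ]
}}

```text
time_s: 1.35
tool_pos: [0.4813, 0.1237, 0.2529]
tool_rot: [-2.245, 1.57, -2.557]
force: [1.2, -0.7, -0.2]
gripper_width: 0.0855
```

```bash
python3 st.py
```

```text
t 1.35 pos [481.3 123.7 252.9] down [-0. -0. -1.] jaw 72.15 F [ 1.2 -0.7 -0.2] w 85.5 q [ 0.12  0.05 -0.3   1.22 -0.    0.43]
```

Emit:
{"method": "servo_tool", "body": {
  "commands": [
    [[0,-0.06,0,0,0,-1.3,1],[0,-0.12,0,0,0,-2.6,1],[0,-0.18,0,0,0,-3.9,1],[-0.01,-0.24,0,0,0,-5.2,1],[-0.02,-0.3,0,0,0,-6.5,1],[-0.03,-0.36,0,0,0,-7.8,1],[-0.04,-0.42,0,0,0,-9.1,1],[-0.05,-0.48,0,0,0,-10.4,1],[-0.0587,-0.54,0,0,0,-11.97,1],[-0.0587,-0.543,0,0,0,-11.97,1]]
  ]
}}

```text
time_s: 2.6
tool_pos: [0.422, -0.421, 0.2525]
tool_rot: [-0.613, 1.57, -2.183]
force: [-0.3, 0.9, 0.1]
gripper_width: 0.0854
```

Emit:
{"method": "servo_tool", "body": {
  "commands": [
    [[0,0,-0.05,0,0,0,1],[0,0,-0.1,0,0,0,1],[0,0,-0.14,0,0,0,1],[0,0,-0.165,0,0,0,1],[0,0,-0.174,0,0,0,1],[0,0,-0.174,0,0,0,1]]
  ]
}}

```text
time_s: 3.35
tool_pos: [0.423, -0.4164, 0.0791]
tool_rot: [-2.613, 1.57, 2.106]
force: [-0.0, -0.8, -0.3]
gripper_width: 0.0855
```

```bash
python3 st.py; python3 -c "
from h import *
shot('top','g1',(340,200,440,300),4);shot('side','g1s',(240,280,380,420),4)
cv2.imwrite('pics/g1.png',np.hstack([cv2.resize(cv2.imread('pics/g1.png'),(400,400)),cv2.resize(cv2.imread('pics/g1s.png'),(400,400))]))"
```

```text
t 3.35 pos [ 423.  -416.4   79.1] down [-0.001  0.001 -1.   ] jaw 0.38 F [-0.  -0.8 -0.3] w 85.5 q [-0.89  0.37 -0.3   0.91  0.    0.68]
```

View pics/g1.png

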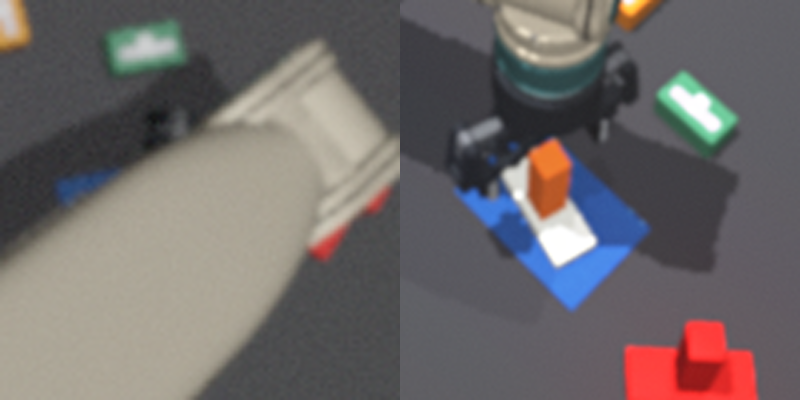

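Side crop: the open fingers straddle the handle in x but sit about 12 mm too far in +y. I'll shift and then grip.

Emit:
{"method": "servo_tool", "body": {
  "commands": [
    [[0,-0.0115,-0.001,0,0,0,1],[0,-0.0115,-0.001,0,0,0,1],[0,-0.0115,-0.001,0,0,0,0],[0,-0.0115,-0.001,0,0,0,0],[0,-0.0115,-0.001,0,0,0,0],[0,-0.0115,-0.001,0,0,0,0],[0,-0.0115,-0.001,0,0,0,0],[0,-0.0115,-0.001,0,0,0,0]]
  ],
  "force": 90
}}

```text
time_s: 4.45
tool_pos: [0.4232, -0.4289, 0.0784]
tool_rot: [1.011, 1.57, -0.554]
force: [-0.1, -0.0, 2.3]
gripper_width: 0.0231
```

```bash
python3 st.py
```

```text
t 4.45 pos [ 423.2 -428.9   78.4] down [ 0. -0. -1.] jaw 0.32 F [-0.1 -0.   2.3] w 23.1 q [-0.9   0.38 -0.28  0.91  0.    0.67]
```

Emit:
{"method": "servo_tool", "body": {
  "commands": [
    [[0,0,0.03,0,0,0,0],[0,0,0.08,0,0,0,0],[0,0.02,0.13,0,0,0,0],[0,0.06,0.15,0,0,0,0],[0,0.11,0.15,0,0,0,0],[0,0.16,0.15,0,0,0,0],[0,0.21,0.15,0,0,0,0],[0,0.26,0.15,0,0,0,0],[0,0.31,0.15,0,0,0,0],[0,0.31,0.15,0,0,0,0]]
  ]
}}

```text
time_s: 5.7
tool_pos: [0.4215, -0.1157, 0.2274]
tool_rot: [-2.15, 1.568, 2.573]
force: [0.8, -1.3, -2.2]
gripper_width: 0.0229
```

Emit:
{"method": "servo_tool", "body": {
  "commands": [
    [[0,0.05,0,0,0,0,0],[0,0.1,0,0,0,0,0],[0,0.15,0,0,0,0,0],[0,0.2,0,0,0,0,0],[0,0.25,0,0,0,0,0],[0,0.3,0,0,0,0,0],[0,0.34,0,0,0,0,0],[0,0.34,0,0,0,0,0],[0,0.34,0,0,0,0,0]]
  ]
}}

```text
time_s: 6.82
tool_pos: [0.423, 0.2204, 0.2278]
tool_rot: [-0.676, 1.569, -2.242]
force: [-0.4, -0.3, -1.2]
gripper_width: 0.0233
```

```bash
python3 st.py
```

```text
t 6.83 pos [423.  220.4 227.8] down [-0.001 -0.001 -1.   ] jaw 0.3 F [-0.4 -0.3 -1.2] w 23.3 q [ 0.35  0.03 -0.37  1.17 -0.    1.91]
```

Emit:
{"method": "servo_tool", "body": {
  "commands": [
    [[0,0,-0.04,0,0,0,0],[0,0,-0.075,0,0,0,0],[0,0,-0.09,0,0,0,0],[0,0,-0.09,0,0,0,0],[0.01,0,-0.09,0,0,0,0],[0.02,0,-0.09,0,0,0,0],[0.028,0,-0.09,0,0,0,0],[0.028,0,-0.09,0,0,0,0]]
  ]
}}

```text
time_s: 7.82
tool_pos: [0.4524, 0.2214, 0.1389]
tool_rot: [1.912, 1.569, 0.346]
force: [-1.1, -0.3, -2.1]
gripper_width: 0.0231
```

```bash
python3 st.py
```

```text
t 7.83 pos [452.4 221.4 138.9] down [ 0.001  0.001 -1.   ] jaw 0.3 F [-1.1 -0.3 -2.1] w 23.1 q [ 0.33  0.15 -0.44  0.98  0.    1.89]
```

Emit:
{"method": "servo_tool", "body": {
  "commands": [
    [[0.003,0,0,0,0,0,0],[0.006,0,0,0,0,0,0],[0.009,0,0,0,0,0,0],[0.012,0,0,0,0,0,0],[0.015,0,0,0,0,0,0],[0.018,0,0,0,0,0,0],[0.021,0,0,0,0,0,0],[0.024,0,0,0,0,0,0],[0.026,0,0,0,0,0,0],[0.028,0,0,0,0,0,0]]
  ]
}}

```text
time_s: 9.07
tool_pos: [0.4792, 0.2212, 0.1383]
tool_rot: [-2.883, 1.571, 1.835]
force: [-2.4, 0.9, -1.9]
gripper_width: 0.0229
```

```bash
python3 st.py; python3 -c "
from h import *
shot('top','g2',(120,150,270,250),4);shot('side','g2s',(130,90,330,240),3)
cv2.imwrite('pics/g2.png',np.hstack([cv2.resize(cv2.imread('pics/g2.png'),(420,280)),cv2.resize(cv2.imread('pics/g2s.png'),(373,280))]))"
```

```text
t 9.07 pos [479.2 221.2 138.3] down [-0.  0. -1.] jaw 0.31 F [-2.4  0.9 -1.9] w 22.9 q [ 0.31  0.2  -0.39  0.99  0.    1.88]
```

View pics/g2.png

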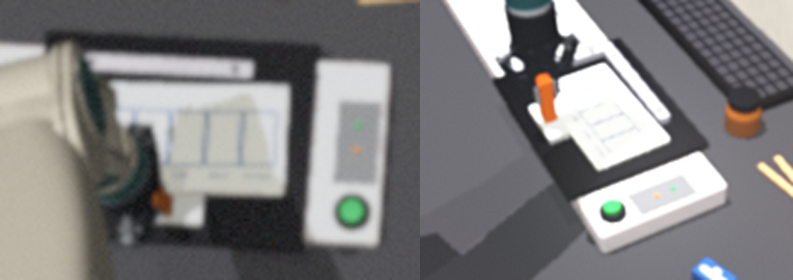

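The plate is now nearly square, with the foot flush against its near edge. I'll push on slowly to the far fence.

Emit:
{"method": "servo_tool", "body": {
  "commands": [
    [[0.002,0,0,0,0,0,0],[0.004,0,0,0,0,0,0],[0.006,0,0,0,0,0,0],[0.008,0,0,0,0,0,0],[0.009,0,0,0,0,0,0],[0.0095,0,0,0,0,0,0],[0.0095,0,0,0,0,0,0]]
  ]
}}

```text
time_s: 10.05
tool_pos: [0.4884, 0.221, 0.1383]
tool_rot: [-0.513, 1.57, -2.079]
force: [-4.3, 1.0, -0.7]
gripper_width: 0.0232
```

Emit:
{"method": "servo_tool", "body": {
  "commands": [
    [[0.0005,0,0,0,0,0,0],[0.001,0,0,0,0,0,0],[0.001,0,0,0,0,0,0]]
  ]
}}

```text
time_s: 10.42
tool_pos: [0.4897, 0.221, 0.1382]
tool_rot: [0.818, 1.57, -0.747]
force: [-2.0, -0.7, -2.0]
gripper_width: 0.0228
```

Emit:
{"method": "servo_tool", "body": {
  "commands": [
    [[0.0005,0,0,0,0,0,0],[0.001,0,0,0,0,0,0],[0.001,0,0,0,0,0,0]]
  ]
}}

```text
time_s: 10.8
tool_pos: [0.4908, 0.2211, 0.1382]
tool_rot: [1.142, 1.57, -0.423]
force: [-2.5, -0.1, -2.3]
gripper_width: 0.0231
```

Emit:
{"method": "servo_tool", "body": {
  "commands": [
    [[0.0005,0,0,0,0,0,0],[0.001,0,0,0,0,0,0],[0.001,0,0,0,0,0,0]]
  ]
}}

```text
time_s: 11.18
tool_pos: [0.4912, 0.2211, 0.1383]
tool_rot: [-1.47, 1.57, -3.035]
force: [-4.2, -1.1, -0.8]
gripper_width: 0.023
```

Emit:
{"method": "servo_tool", "body": {
  "commands": [
    [[0.0005,0,0,0,0,0,0],[0.001,0,0,0,0,0,0],[0.001,0,0,0,0,0,0]]
  ]
}}

```text
time_s: 11.55
tool_pos: [0.4914, 0.2211, 0.1383]
tool_rot: [-1.585, 1.568, 3.133]
force: [-5.8, 0.2, 0.7]
gripper_width: 0.0233
```

```bash
python3 st.py; python3 -c "
from fit import *
im=shot('top','g3')
print(robot.get_state()['force'])
"
```

```text
t 11.55 pos [491.4 221.1 138.3] down [-0.002  0.    -1.   ] jaw 0.32 F [-5.8  0.2  0.7] w 23.3 q [ 0.3   0.22 -0.36  1.    0.    1.87]
[-6.96790434  0.98854483  1.80649905]
```

Emit:
{"method": "servo_tool", "body": {
  "commands": [
    [[0.001,0,0,0,0,0,0],[0.002,0,0,0,0,0,0],[0.002,0,0,0,0,0,0]]
  ]
}}

```text
time_s: 11.98
tool_pos: [0.4917, 0.2212, 0.1379]
tool_rot: [-1.622, 1.565, 3.096]
force: [-9.4, 0.1, 2.6]
gripper_width: 0.0229
```

Emit:
{"method": "servo_tool", "body": {
  "commands": [
    [[-0.01,0,0,0,0,0,0],[-0.03,0,0.01,0,0,0,0],[-0.05,0,0.05,0,0,0,0],[-0.05,-0.04,0.08,0,0,0,0],[-0.05,-0.08,0.08,0,0,1.5,0],[-0.03,-0.12,0.08,0,0,3,0],[0,-0.15,0.08,0,0,4.5,0],[0.03,-0.15,0.08,0,0,6,0],[0.06,-0.15,0.08,0,0,7.5,0],[0.06,-0.15,0.08,0,0,7.5,0]]
  ]
}}

```text
time_s: 13.22
tool_pos: [0.5585, 0.0706, 0.2194]
tool_rot: [0.657, 1.564, -0.123]
force: [-0.6, 0.1, -2.7]
gripper_width: 0.023
```

```bash
python3 st.py; python3 -c "
from fit import *
im=shot('top','g4',(120,150,270,250),4);shot('side','g4s',(170,100,330,220),3)
c=[.6393,.3543]
for n in(('top',),('side',)):
  ims={k:np.load('pics/g4'+('s' if k=='side' else '')+'.npy') for k in n}
  print(n,fit(ims,plate(),[.574,.211,.006],'bright',3))
cv2.imwrite('pics/g4.png',np.hstack([cv2.resize(cv2.imread('pics/g4.png'),(420,280)),cv2.resize(cv2.imread('pics/g4s.png'),(373,280))]))"
```

```text
t 13.22 pos [558.5  70.6 219.4] down [ 0.007 -0.001 -1.   ] jaw 45.27 F [-0.6  0.1 -2.7] w 23.0 q [ 0.01  0.18 -0.22  1.16 -0.    0.79]
('top',) (array([0.5629544 , 0.20685699, 0.07808017]), np.float64(0.5505020807970255))
('side',) (array([0.57365862, 0.20498194, 0.03727805]), np.float64(0.32330422903767286))
```

View pics/g4.png

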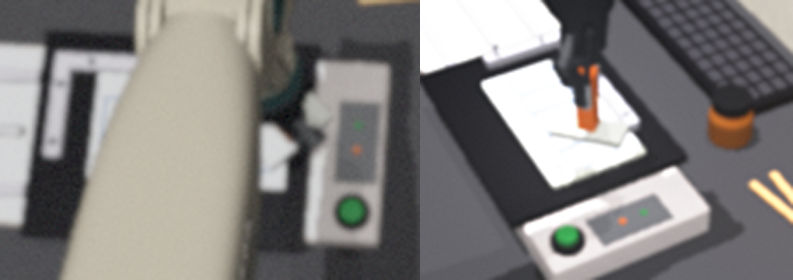

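```bash
python3 -c "
from h import *
print(back('top',[[120+289/2.8-.3,150+192/2.8-.3],[120+92/2.8-.3,150+150/2.8],[120+308/2.8,150+238/2.8]],.068))"
```

```text
[[0.50575453 0.0805951  0.068     ]
 [0.53996344 0.31464283 0.068     ]
 [0.45276547 0.05307197 0.068     ]]
```

Emit:
{"method": "servo_tool", "body": {
  "commands": [
    [[0,-0.02,0,0,0,1.5,0],[0,-0.02,0,0,0,3,0],[0,-0.02,0,0,0,4.5,0],[0,-0.02,0,0,0,6,0],[0,-0.02,0,0,0,7.5,0],[0,-0.02,0,0,0,7.5,0]]
  ]
}}

```text
time_s: 14.08
tool_pos: [0.5539, 0.0513, 0.2186]
tool_rot: [-0.397, 1.57, -0.394]
force: [-0.1, 0.0, -1.6]
gripper_width: 0.0234
```

```bash
python3 st.py
```

```text
t 14.07 pos [553.9  51.3 218.6] down [ 0.001 -0.    -1.   ] jaw 90.2 F [-0.1  0.  -1.6] w 23.4 q [-0.02  0.18 -0.23  1.17 -0.   -0.03]
```

```bash
python3 -c "
from h import *
from scipy.optimize import least_squares
for a,b in (((328,245),(402,248)),((368,246),(416,269)),((326,337),(305,285)),((365,338),(318,309))):
  a=np.array(a)/1.42;b=np.array(b)/1.42
  r=least_squares(lambda X:np.r_[proj('top',X)[0]-a,proj('side',X)[0]-b],[.5,0,.05]);print(np.round(r.x*1000,1),np.round(r.fun,1))
shot('top','g5',(190,150,290,250),5);shot('side','g5s',(190,130,310,230),5)
cv2.imwrite('pics/g5.png',np.hstack([cv2.resize(cv2.imread('pics/g5.png'),(400,400)),cv2.resize(cv2.imread('pics/g5s.png'),(400,333))[:,:] if 0 else cv2.resize(cv2.imread('pics/g5s.png'),(400,400))]))"
```

```text
[685.4  72.9  13.7] [ 0.8 -2.2 -2.   0.7]
[670.3 -23.9  45.5] [-0.1  0.3  0.2 -0.1]
[452.9  57.8  31.8] [ 0.2 -0.8 -0.7  0.2]
[447.1 -32.9  55.2] [-0.2  1.   0.8 -0.3]
```

View pics/g5.png

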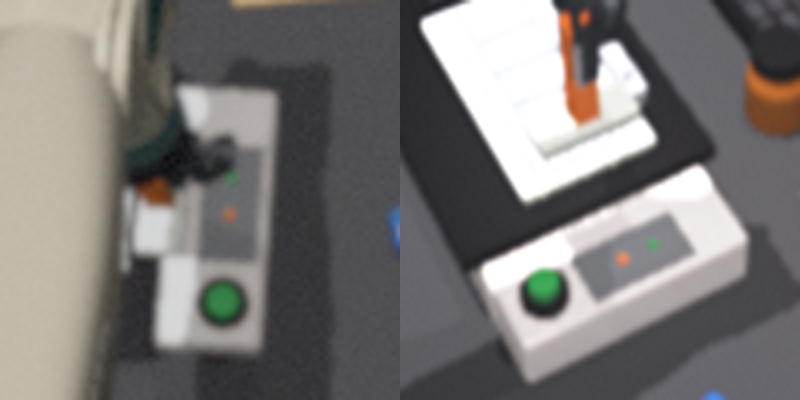

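The panel sits at bed level (≈45 mm), so the foot can pass over it. I lower the pusher at the plate's −y edge and push toward +y.

Emit:
{"method": "servo_tool", "body": {
  "commands": [
    [[0.02,0.004,0,0,0,0,0],[0.02,0.004,-0.03,0,0,0,0],[0.02,0.004,-0.06,0,0,0,0],[0.02,0.004,-0.075,0,0,0,0],[0.02,0.004,-0.08,0,0,0,0],[0.02,0.004,-0.08,0,0,0,0]]
  ]
}}

```text
time_s: 14.92
tool_pos: [0.5749, 0.0552, 0.1388]
tool_rot: [-0.048, 1.57, -0.043]
force: [0.4, 0.0, -2.3]
gripper_width: 0.0232
```

Emit:
{"method": "servo_tool", "body": {
  "commands": [
    [[0,0.004,0,0,0,0,0],[0,0.008,0,0,0,0,0],[0,0.012,0,0,0,0,0],[0,0.016,0,0,0,0,0],[0,0.02,0,0,0,0,0],[0,0.024,0,0,0,0,0],[0,0.028,0,0,0,0,0],[0,0.032,0,0,0,0,0],[0,0.036,0,0,0,0,0]]
  ]
}}

```text
time_s: 16.05
tool_pos: [0.5746, 0.0914, 0.1384]
tool_rot: [-0.303, 1.571, -0.297]
force: [-0.0, -4.2, 1.6]
gripper_width: 0.0232
```

```bash
python3 st.py
```

```text
t 16.05 pos [574.6  91.4 138.4] down [ 0. -0. -1.] jaw 90.31 F [-0.  -4.2  1.6] w 23.2 q [ 0.05  0.28 -0.27  1.02 -0.    0.04]
```

Emit:
{"method": "servo_tool", "body": {
  "commands": [
    [[0,0.003,0,0,0,0,0],[0,0.006,0,0,0,0,0],[0,0.009,0,0,0,0,0],[0,0.011,0,0,0,0,0],[0,0.012,0,0,0,0,0],[0,0.013,0,0,0,0,0],[0,0.013,0,0,0,0,0]]
  ]
}}

```text
time_s: 16.92
tool_pos: [0.5745, 0.1029, 0.1384]
tool_rot: [-1.603, 1.567, -1.599]
force: [-0.5, -7.2, 1.2]
gripper_width: 0.0233
```

Emit:
{"method": "servo_tool", "body": {
  "commands": [
    [[0,0.0005,0,0,0,0,0],[0,0.001,0,0,0,0,0],[0,0.001,0,0,0,0,0]]
  ]
}}

```text
time_s: 17.3
tool_pos: [0.5745, 0.1031, 0.1384]
tool_rot: [-1.613, 1.565, -1.609]
force: [-0.1, -9.4, 1.4]
gripper_width: 0.0231
```

Emit:
{"method": "servo_tool", "body": {
  "commands": [
    [[0,0.0005,0,0,0,0,0],[0,0.001,0,0,0,0,0],[0,0.001,0,0,0,0,0]]
  ]
}}

```text
time_s: 17.68
tool_pos: [0.5745, 0.1034, 0.1385]
tool_rot: [-1.6, 1.563, -1.596]
force: [-0.0, -11.1, 2.2]
gripper_width: 0.0229
```

Emit:
{"method": "servo_tool", "body": {
  "commands": [
    [[0,0.0005,0,0,0,0,0],[0,0.001,0,0,0,0,0],[0,0.001,0,0,0,0,0]]
  ]
}}

```text
time_s: 18.05
tool_pos: [0.5744, 0.1036, 0.1385]
tool_rot: [-1.6, 1.561, -1.596]
force: [0.3, -12.8, 3.0]
gripper_width: 0.0233
```

Motion stalled at y≈0.103, about 3 mm short of the camera prediction. I back away and check with the camera.

Emit:
{"method": "servo_tool", "body": {
  "commands": [
    [[0,-0.006,0,0,0,0,0],[0,-0.03,0,0,0,0,0],[0,-0.04,0.03,0,0,0,0],[-0.02,-0.06,0.08,0,0,0,0],[-0.04,-0.11,0.08,0,0,0,0],[-0.06,-0.16,0.08,0,0,0,0],[-0.08,-0.21,0.08,0,0,0,0],[-0.1,-0.26,0.08,0,0,0,0],[-0.1,-0.26,0.08,0,0,0,0]]
  ]
}}

```text
time_s: 19.18
tool_pos: [0.4737, -0.1541, 0.2179]
tool_rot: [1.308, 1.567, 1.309]
force: [0.3, 0.5, -1.9]
gripper_width: 0.0228
```

```bash
python3 st.py
cat > pl.py <<'E'
import sys
from fit import *
n=sys.argv[1]
ims={'top':shot('top',n),'side':shot('side',n+'s')}
L=box(-.130,0.,-.230,0.,.06,.068)
for c in ims:
    print(c,'plate',*[np.round(v,4) for v in fit({c:ims[c]},plate(),[.574,.237,.006],'bright',3)])
o=[]
for c,r in(('top',(125,155,265,245)),('side',(170,105,310,195))):
    o.append(cv2.resize(np.load(f"pics/{n+('s' if c=='side' else '')}.npy")[r[1]:r[3],r[0]:r[2],::-1],None,fx=4.2,fy=4.2,interpolation=cv2.INTER_CUBIC)[:300] if 0 else cv2.resize(np.load(f"pics/{n+('s' if c=='side' else '')}.npy")[r[1]:r[3],r[0]:r[2],::-1],(466,300),interpolation=cv2.INTER_CUBIC))
cv2.imwrite(f'pics/{n}.png',np.vstack(o))
E
python3 pl.py g6
```

```text
t 19.18 pos [ 473.7 -154.1  217.9] down [ 0.001  0.003 -1.   ] jaw 90.05 F [ 0.3  0.5 -1.9] w 22.8 q [-0.45  0.07 -0.35  1.15  0.   -0.45]
top plate [0.5778 0.2402 0.0016] 0.2996
side plate [0.5719 0.318  0.045 ] 0.3602
```

View pics/g6.png

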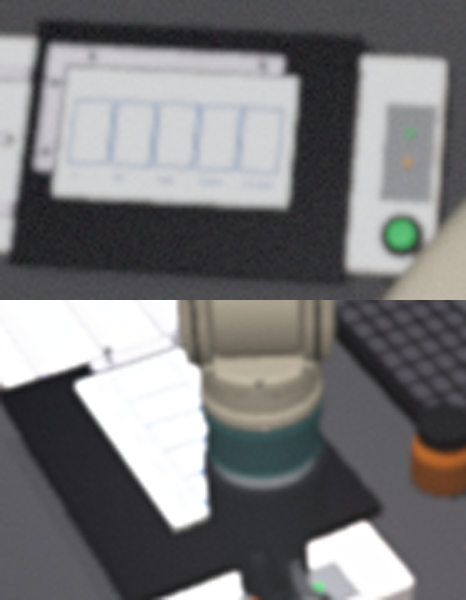

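Crop: the plate sits in the corner with no visible black gap at either fence. I'll quantify this with a joint fence and plate fit.

```bash
cat > home.py <<'E'
import sys
from fit import *
def home(im):
    p0=np.array([.6393,.3543,.006]); F=np.minimum(im.astype(np.float32).min(2),150)
    def boxes(o): return FENCE+[place(box(-.130,0,-.230,0,.06,.068),[o[0],o[1],0])]
    roi=cv2.dilate((render('top',boxes([0,0]),p0,0)>.02).astype(np.uint8),np.ones((7,7)))>0
    def cost(v):
        p=[v[0],v[1],v[2]*.1]; return 1-np.corrcoef(render('top',boxes(v[3:]),p,0)[roi],F[roi])[0,1]
    q=np.r_[p0[:2],.06,-.001,-.001]
    for k in(.003,-.002):
        sim=np.vstack([q]+[q+np.eye(5)[i]*(k if i!=2 else .1) for i in range(5)])
        r=minimize(cost,q,method='Nelder-Mead',options=dict(initial_simplex=sim,xatol=1e-5,fatol=1e-7,maxiter=600)); q=r.x
    print('fence',np.round(q[:2]*1000,1),'yaw',round(np.degrees(q[2]*.1),2),'plate off',np.round(q[3:]*1000,1),'cost',round(r.fun,4)); return q
if __name__=='__main__': home(np.load(f'pics/{sys.argv[1]}.npy'))
E
python3 home.py g6; python3 home.py top0
```

```text
fence [639.5 354.7] yaw 0.61 plate off [-4.1 -3.5] cost 0.0685
fence [636.6 355.6] yaw 1.96 plate off [-26.3 -25. ] cost 0.1195
```

Run:
```python
from fit import *
im=np.load('pics/g6.npy').astype(np.float32).mean(2)
p=[.6393,.3543,np.radians(.4)]
def prof(f,ts):
    out=[]
    for t in ts:
        uv=proj('top',place(np.array(f(t)),p)).astype(np.float32)
        out.append(cv2.remap(im,uv[:,0].reshape(1,-1),uv[:,1].reshape(1,-1),cv2.INTER_CUBIC).mean())
    return ' '.join(f'{int(t*1000)}:{o:.0f}' for t,o in zip(ts,out))
A=np.linspace(-.095,-.03,20); B=np.linspace(-.19,-.03,40)
print('y across side fence',prof(lambda t:[[a,t,.068] for a in A],np.arange(-.016,.034,.002)))
print('x across far fence',prof(lambda t:[[t,b,.068] for b in B],np.arange(-.016,.034,.002)))
print('-y edge',prof(lambda t:[[a,t,.068] for a in A],np.arange(-.25,-.215,.002)))
print('-x edge',prof(lambda t:[[t,b,.068] for b in B],np.arange(-.15,-.115,.002)))
```

```text
y across side fence -16:201 -14:199 -12:201 -10:204 -8:204 -6:199 -4:190 -2:181 0:179 2:184 4:190 5:193 8:194 10:193 12:192 13:188 16:177 18:156 20:127 22:91 24:61 26:48 27:59 30:90 32:129
x across far fence -16:211 -14:211 -12:211 -10:210 -8:207 -6:202 -4:193 -2:187 0:185 2:188 4:194 5:199 8:201 10:201 12:199 13:193 16:181 18:161 20:132 22:98 24:67 26:45 27:36 30:34 32:34
-y edge -250:40 -248:40 -246:40 -244:41 -242:41 -240:45 -238:64 -236:99 -234:140 -231:173 -229:194 -227:204 -225:207 -223:204 -221:200 -219:198 -217:200 -215:204
-x edge -150:40 -148:40 -146:39 -144:39 -142:41 -139:51 -137:74 -135:109 -133:144 -131:174 -129:193 -127:204 -125:209 -123:211 -121:211 -119:210 -117:210 -115:208
```

Run:
```python
from fit import *
im0=np.load('pics/top0.npy').astype(np.float32).mean(2)
p=[.5485,.2108,np.radians(7.52)]
A=np.linspace(-.05,.05,30); B=np.linspace(-.09,.09,40)
def cross(im,f,ts,lev=122):
    o=[]
    for t in ts:
        uv=proj('top',place(np.array(f(t)),p)).astype(np.float32); o.append(cv2.remap(im,uv[:,0].reshape(1,-1),uv[:,1].reshape(1,-1),cv2.INTER_CUBIC).mean())
    o=np.array(o); i=np.where(np.diff(np.sign(o-lev)))[0]; return [round(1000*(ts[k]+(lev-o[k])/(o[k+1]-o[k])*(ts[1]-ts[0])),1) for k in i]
t=np.arange(-.135,.135,.001); u=np.arange(-.08,.08,.001)
print('y',cross(im0,lambda t:[[a,t,.068] for a in A],t),'x',cross(im0,lambda t:[[t,b,.068] for b in B],u))
# all later: same levels, whole white width of fence+plate now and fence alone thickness
```

```text
y [np.float64(-118.1), np.float64(116.9)] x [np.float64(-68.5), np.float64(67.4)]
```

An isolated plate measures 3.6–4.4 mm oversize in this camera, and the plate now shows the same excess against the fences. So the plate is touching both fences, which agrees with the force stall. Now I return the pusher to its mat.

Emit:
{"method": "servo_tool", "body": {
  "commands": [
    [[0,-0.03,0,0,0,-1.4,0],[0,-0.07,0,0,0,-2.8,0],[0,-0.11,0,0,0,-4.2,0],[-0.01,-0.15,0,0,0,-5.6,0],[-0.02,-0.19,0,0,0,-7,0],[-0.03,-0.23,0,0,0,-8.4,0],[-0.048,-0.26,0,0,0,-9.8,0],[-0.048,-0.276,0,0,0,-11.2,0],[-0.048,-0.276,-0.03,0,0,-12.5,0],[-0.048,-0.276,-0.03,0,0,-12.5,0]]
  ]
}}

```text
time_s: 20.52
tool_pos: [0.4265, -0.4255, 0.1853]
tool_rot: [-3.0, 1.564, 1.983]
force: [0.6, 0.6, -2.5]
gripper_width: 0.0231
```

Emit:
{"method": "servo_tool", "body": {
  "commands": [
    [[0,0,-0.04,0,0,0,0],[0,0,-0.08,0,0,0,0],[0,0,-0.1,0,0,0,0],[0,0,-0.105,0,0,0,0],[0,0,-0.105,0,0,0,0]]
  ]
}}

```text
time_s: 21.15
tool_pos: [0.4276, -0.4287, 0.0842]
tool_rot: [0.904, 1.57, -0.398]
force: [-0.6, -0.0, -1.3]
gripper_width: 0.0232
```

```bash
python3 st.py
```

```text
t 21.15 pos [ 427.6 -428.7   84.2] down [ 0.001 -0.    -1.   ] jaw 15.44 F [-0.6 -0.  -1.3] w 23.2 q [-0.89  0.38 -0.27  0.92  0.    0.41]
```

Emit:
{"method": "servo_tool", "body": {
  "commands": [
    [[0,0,-0.003,0,0,0,0],[0,0,-0.005,0,0,0,0],[0,0,-0.006,0,0,0,0],[0,0,-0.006,0,0,0,0]]
  ]
}}

```text
time_s: 21.65
tool_pos: [0.4269, -0.4293, 0.0784]
tool_rot: [0.53, 1.569, -0.774]
force: [-1.0, 1.5, 4.5]
gripper_width: 0.0233
```

Emit:
{"method": "servo_tool", "body": {
  "commands": [
    [[0,0,0,0,0,0,1],[0,0,0,0,0,0,1],[0,0,0,0,0,0,1],[0,0,0,0,0,0,1],[0,0,0.01,0,0,0,1],[0,0,0.05,0,0,0,1],[0,0,0.1,0,0,0,1],[0,0,0.13,0,0,0,1]]
  ]
}}

```text
time_s: 22.65
tool_pos: [0.4274, -0.4299, 0.2111]
tool_rot: [0.413, 1.566, -0.891]
force: [0.4, -0.4, -0.5]
gripper_width: 0.0856
```

```bash
python3 st.py
```

```text
t 22.65 pos [ 427.4 -429.9  211.1] down [ 0.003 -0.004 -1.   ] jaw 15.32 F [ 0.4 -0.4 -0.5] w 85.6 q [-0.89  0.26 -0.13  1.17  0.    0.41]
```

Emit:
{"method": "servo_tool", "body": {
  "commands": [
    [[0.02,0,0,0,0,1.6,1],[0.05,0,0,0,0,3.2,1],[0.09,0,0,0,0,4.8,1],[0.12,0.002,0,0,0,6.4,1],[0.144,0.004,0,0,0,8,1],[0.144,0.004,0,0,0,9.7,1],[0.144,0.004,-0.04,0,0,11.4,1],[0.144,0.004,-0.08,0,0,13.1,1],[0.144,0.004,-0.11,0,0,14.7,1],[0.144,0.004,-0.11,0,0,14.7,1]]
  ]
}}

```text
time_s: 23.9
tool_pos: [0.5686, -0.4231, 0.0945]
tool_rot: [2.176, 1.564, 2.41]
force: [0.1, 0.2, 0.9]
gripper_width: 0.0856
```

```bash
python3 st.py; python3 -c "
from fit import *
im=shot('side','h1',(290,180,410,270),5)
for n,p in(('amber',[.595,-.3,np.radians(16)]),('blue',[.5763,-.1545,np.radians(-72)]),('grey',[.448,-.174,np.radians(-18)]),('green',[.5715,-.423,np.radians(-76.5)])):
  r=fit({'side':im},SPEC,p,'spec'); print(n,np.round(r[0][:2]*1000,1),np.degrees(r[0][2]),r[1])
"
```

```text
t 23.9 pos [ 568.6 -423.1   94.5] down [-0.005  0.004 -1.   ] jaw 103.4 F [0.1 0.2 0.9] w 85.6 q [-0.73  0.53  0.    1.05  0.   -0.96]
amber [ 587.2 -288. ] 48.543562673753286 0.2933600963182358
blue [ 578.6 -145.6] -73.8818976147369 0.14302811941616023
grey [ 447.6 -172.2] -18.529058946798127 0.1381123622681143
green [ 570.6 -421.2] -78.68216559101882 0.22647417308854056
```

View pics/h1.png

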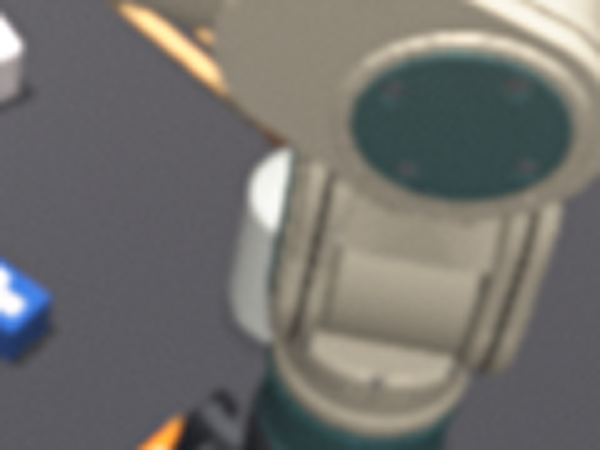

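The green block is hidden behind the wrist in that view; blue and amber look undisturbed. I descend and grip.

Emit:
{"method": "servo_tool", "body": {
  "commands": [
    [[0.0025,-0.002,-0.04,0,0,0,1],[0.0025,-0.002,-0.06,0,0,0,1],[0.0025,-0.002,-0.0665,0,0,0,1],[0.0025,-0.002,-0.0665,0,0,0,1],[0.0025,-0.002,-0.0665,0,0,0,1]]
  ]
}}

```text
time_s: 24.58
tool_pos: [0.5739, -0.4276, 0.0324]
tool_rot: [-0.973, 1.568, -0.738]
force: [-0.4, 0.3, 0.3]
gripper_width: 0.0855
```

```bash
python3 st.py
```

```text
t 24.57 pos [ 573.9 -427.6   32.4] down [ 0.002 -0.002 -1.   ] jaw 103.5 F [-0.4  0.3  0.3] w 85.5 q [-0.73  0.6  -0.04  0.93 -0.   -0.97]
```

Emit:
{"method": "servo_tool", "body": {
  "commands": [
    [[0,0,0,0,0,0,0],[0,0,0,0,0,0,0],[0,0,0,0,0,0,0],[0,0,0,0,0,0,0],[0,0,0,0,0,0,0],[0,0,0,0,0,0,0]]
  ],
  "force": 70
}}

```text
time_s: 25.32
tool_pos: [0.5739, -0.4276, 0.0323]
tool_rot: [-0.892, 1.568, -0.656]
force: [-0.6, 0.9, 5.9]
gripper_width: 0.0581
```

```bash
python3 st.py
```

```text
t 25.32 pos [ 573.9 -427.6   32.3] down [ 0.002 -0.002 -1.   ] jaw 103.51 F [-0.6  0.9  5.9] w 58.1 q [-0.73  0.6  -0.04  0.93  0.   -0.97]
```

Emit:
{"method": "servo_tool", "body": {
  "commands": [
    [[0,0,0.02,0,0,0,0],[0,0,0.06,0,0,0,0],[0,0,0.11,0,0,0,0],[0,0.02,0.16,0,0,0,0],[0,0.06,0.17,0,0,1,0],[0,0.11,0.17,0,0,2,0],[0,0.16,0.17,0,0,3,0],[0,0.21,0.17,0,0,4,0],[0,0.26,0.17,0,0,5,0],[0,0.31,0.17,0,0,6,0]]
  ]
}}

```text
time_s: 26.58
tool_pos: [0.5724, -0.1152, 0.2013]
tool_rot: [2.397, 1.571, -3.019]
force: [0.1, 1.0, -1.4]
gripper_width: 0.0583
```

```bash
python3 st.py
cat > sp.py <<'E'
import sys
from fit import *
P={'blue':[.576,-.156,np.radians(-71)],'amber':[.5954,-.3023,np.radians(16.5)],'grey':[.447,-.1753,np.radians(-17.9)],'green':[.5715,-.425,np.radians(-76.2)]}
im=shot('top','sp')
for n in sys.argv[1:]:
    b=min((fit({'top':im},SPEC,[P[n][0]+dx,P[n][1]+dy,P[n][2]],'spec') for dx,dy in((0,0),)),key=lambda r:r[1])
    print(n,np.round(b[0][:2]*1000,1),round(np.degrees(b[0][2]),2),round(b[1],3))
E
python3 sp.py blue amber grey
```

```text
t 26.57 pos [ 572.4 -115.2  201.3] down [-0. -0. -1.] jaw 139.7 F [ 0.1  1.  -1.4] w 58.3 q [-0.31  0.24 -0.19  1.14 -0.   -1.18]
blue [ 577.2 -130. ] -116.99 0.476
amber [ 595.4 -302.3] 16.76 0.011
grey [ 446.4 -178.2] -17.98 0.287
```

Emit:
{"method": "servo_tool", "body": {
  "commands": [
    [[0,0.05,0,0,0,1,0],[0,0.1,0,0,0,2,0],[0,0.15,0,0,0,3,0],[0,0.2,0,0,0,4,0],[0,0.25,0,0,0,5,0],[0,0.3,0,0,0,6,0],[0,0.35,0,0,0,6.8,0],[0,0.4,0,0,0,6.8,0],[0,0.44,0,0,0,6.8,0],[0,0.44,0,0,0,6.8,0]]
  ]
}}

```text
time_s: 27.88
tool_pos: [0.5726, 0.3256, 0.2011]
tool_rot: [-0.432, 1.57, 1.148]
force: [0.1, -0.2, -1.9]
gripper_width: 0.058
```

```bash
python3 st.py
```

```text
t 27.88 pos [572.6 325.6 201.1] down [ 0.  0. -1.] jaw -179.49 F [ 0.1 -0.2 -1.9] w 58.0 q [ 0.42  0.36 -0.02  1.19  0.   -1.16]
```

Emit:
{"method": "servo_tool", "body": {
  "commands": [
    [[0.0015,-0.0033,-0.04,0,0,0,0],[0.0015,-0.0033,-0.075,0,0,0,0],[0.0015,-0.0033,-0.092,0,0,0,0],[0.0015,-0.0033,-0.096,0,0,0,0],[0.0015,-0.0033,-0.096,0,0,0,0],[0.0015,-0.0033,-0.096,0,0,0,0]]
  ]
}}

```text
time_s: 28.62
tool_pos: [0.5758, 0.3203, 0.1066]
tool_rot: [-1.171, 1.568, 0.405]
force: [-0.2, -0.0, -0.8]
gripper_width: 0.0585
```

```bash
python3 st.py; python3 -c "
from h import *
shot('top','k1',(125,155,265,245),4);shot('side','k1s',(170,105,310,195),4)
cv2.imwrite('pics/k1.png',np.vstack([cv2.imread('pics/k1.png')[:300],cv2.imread('pics/k1s.png')[:300]]))"
```

```text
t 28.62 pos [575.8 320.3 106.6] down [ 0.003  0.001 -1.   ] jaw -179.69 F [-0.2 -0.  -0.8] w 58.5 q [ 0.41  0.44 -0.12  1.01 -0.   -1.17]
```

View pics/k1.png

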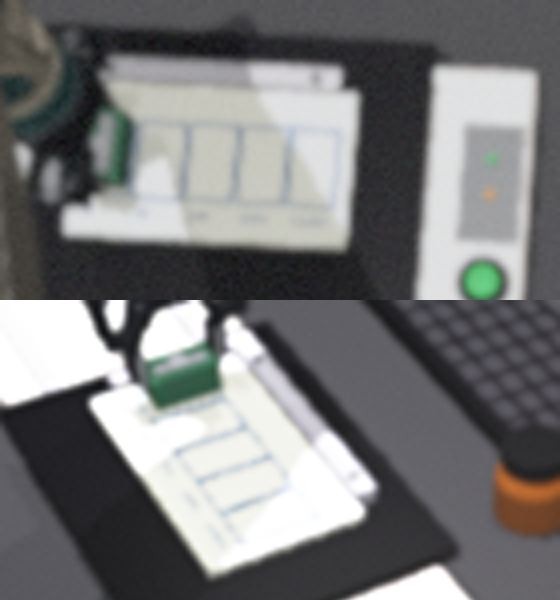

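The green block hovers over field 1 with its long axis along plate x. I'll make a fine correction and lower it.

Emit:
{"method": "servo_tool", "body": {
  "commands": [
    [[-0.0018,0.002,0,0,0,0,0],[-0.0018,0.002,-0.003,0,0,0,0],[-0.0018,0.002,-0.0055,0,0,0,0],[-0.0018,0.002,-0.0055,0,0,0,0]]
  ]
}}

```text
time_s: 29.22
tool_pos: [0.5727, 0.322, 0.1002]
tool_rot: [-0.645, 1.57, 0.932]
force: [-2.8, -0.8, 4.9]
gripper_width: 0.0582
```

```bash
python3 st.py
```

```text
t 29.23 pos [572.7 322.  100.2] down [ 0.  0. -1.] jaw -179.67 F [-2.8 -0.8  4.9] w 58.2 q [ 0.41  0.44 -0.13  1.    0.   -1.16]
```

Emit:
{"method": "servo_tool", "body": {
  "commands": [
    [[0.0011,0,0.002,0,0,0,0],[0.0011,0,0.002,0,0,0,0],[0.0011,0,0.0008,0,0,0,0],[0.0011,0,0.0005,0,0,0,0],[0.0011,0,0.0005,0,0,0,0],[0.0011,0,0.0005,0,0,0,0.9],[0.0011,0,0.0005,0,0,0,0.9],[0.0011,0,0.0005,0,0,0,0.9]]
  ]
}}

```text
time_s: 30.22
tool_pos: [0.5738, 0.3219, 0.0995]
tool_rot: [1.871, 1.571, -2.836]
force: [0.8, 0.0, 0.4]
gripper_width: 0.0764
```

Emit:
{"method": "servo_tool", "body": {
  "commands": [
    [[0,0,0.005,0,0,0,0.9],[0,0,0.02,0,0,0,0.9],[0,0,0.06,0,0,0,0.9],[0,-0.02,0.1,0,0,0,0.9],[0,-0.06,0.11,0,0,0,0.9],[0,-0.11,0.11,0,0,0,0.9],[0,-0.16,0.11,0,0,0,0.9],[-0.04,-0.21,0.11,0,0,0,0.9],[-0.06,-0.26,0.11,0,0,0,0.9],[-0.08,-0.31,0.11,0,0,0,0.9]]
  ]
}}

```text
time_s: 31.48
tool_pos: [0.4934, 0.0104, 0.2113]
tool_rot: [-1.769, 1.568, -0.193]
force: [0.4, -0.2, 0.4]
gripper_width: 0.077
```

```bash
python3 st.py
cat > row.py <<'E'
import sys
from fit import *
# specimen on plate: colored, top cam, base z=.068; compare with fields printed: fit 5-field outline too
n=sys.argv[1]; im=shot('top',n).astype(np.float32)
SP=[box(-.03,.03,-.017,.017,.068,.098)]
feat['dark']=lambda im:255-np.minimum(im.max(2) if 0 else im.min(2),160)
T={'1':(.574,.322),'2':(.5743,.280),'3':(.5746,.238),'4':(.5749,.196)}
for k in sys.argv[2:]:
    b=fit({'top':im},SP,[*T[k],.006],'dark',3); print('field',k,np.round(b[0][:2]*1000,1),round(np.degrees(b[0][2]),2),round(b[1],3))
from home import home; home(im.astype(np.uint8))
E
python3 row.py r1 1
```

```text
t 31.48 pos [493.4  10.4 211.3] down [ 0.002 -0.    -1.   ] jaw -179.67 F [ 0.4 -0.2  0.4] w 77.0 q [-0.11  0.07 -0.37  1.13 -0.   -1.69]
field 1 [570.8 315.9] -0.67 0.333
fence [639.5 348.9] yaw -0.04 plate off [ -4.  -10.5] cost 0.3037
```

```bash
python3 -c "
from h import *
shot('side','r1s')
a=np.load('pics/r1.npy').astype(np.uint8)[150:250,120:260,::-1]; b=np.load('pics/r1s.npy')[90:190,170:310,::-1]
cv2.imwrite('pics/r1.png',cv2.resize(np.vstack([a,b]),None,fx=3,fy=3,interpolation=cv2.INTER_CUBIC))"
```

```text
(no output)
```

View pics/r1.png

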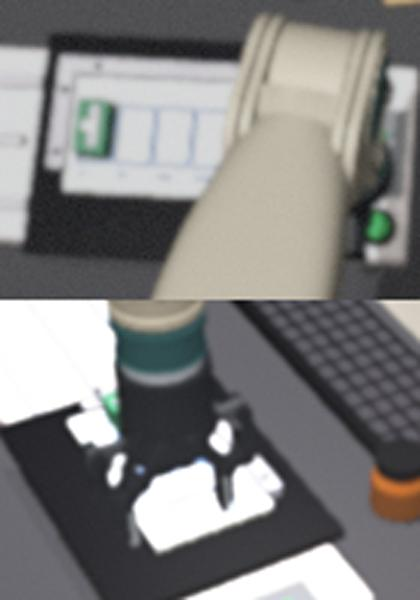

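Field 1: the green block sits squarely inside its outline and the plate is at the fences. I'll refine its fit with a colour mask and remeasure the rest.

```bash
cat > row.py <<'E'
import sys
from fit import *
SP=[box(-.03,.03,-.017,.017,.068,.098)]
T={'1':(.574,.322),'2':(.5743,.280),'3':(.5746,.238),'4':(.5749,.196)}
def satf(im):
    f=im.astype(np.float32); s=(f.max(2)-f.min(2)>45).astype(np.uint8)
    s=cv2.resize(cv2.GaussianBlur(np.minimum(f.max(2)-f.min(2),60),(0,0),.01),None,fx=1,fy=1)
    return cv2.morphologyEx(s,cv2.MORPH_CLOSE,np.ones((9,9)))
feat['sat']=satf
def darkf(im): return cv2.morphologyEx(255-np.minimum(im.astype(np.float32).max(2),190),cv2.MORPH_CLOSE,np.ones((7,7)))
feat['dark']=darkf
def row(im,ks):
    for k in ks:
        b=fit({'top':im},SP,[*T[k[0]],.006],'dark' if k.endswith('g') else 'sat',3); print('field',k,np.round(b[0][:2]*1000,1),round(np.degrees(b[0][2]),2),round(b[1],3))
if __name__=='__main__':
    n=sys.argv[1]
    im=np.load(f'pics/{n}.npy').astype(np.uint8) if sys.argv[2]=='load' else shot('top',n)
    row(im,sys.argv[3:])
E
python3 row.py r1 load 1; python3 sp.py blue amber grey; python3 st.py
```

```text
field 1 [571.4 317.3] 2.19 0.065
blue [ 576. -156.] -70.5 0.013
amber [ 595.4 -302.4] 16.63 0.012
grey [ 447.1 -175.2] -18.05 0.012
t 31.62 pos [493.4  10.  211.2] down [ 0.002 -0.    -1.   ] jaw -179.92 F [0.6 0.1 0.1] w 76.8 q [-0.11  0.07 -0.37  1.13  0.   -1.68]
```

```bash
cat > fld.py <<'E'
from fit import *
im=np.load('pics/g6.npy').astype(np.float32); bl=im[:,:,2]-im[:,:,0]
p=[.5745,.2385,np.radians(.4)]
def samp(pts):
    uv=proj('top',place(np.array(pts),p)).astype(np.float32); return cv2.remap(bl,uv[:,0].reshape(1,-1),uv[:,1].reshape(1,-1),cv2.INTER_CUBIC).mean()
ts=np.arange(-.115,.115,.0005); A=np.linspace(-.028,.028,30); pr=np.array([samp([[a,t,.068] for a in A]) for t in ts])
from scipy.signal import find_peaks
i,_=find_peaks(pr,prominence=6); print('y peaks',np.round(ts[i]*1000,1),np.round(pr[i]))
# template fit: lines at +-84+-20 etc.
L=[s*42+d for s in range(-2,3) for d in(-19.5,19.5)]
def sc(o): return sum(np.interp((l/1000+o),ts,pr) for l in L)
os=np.arange(-.008,.008,.0002); print('y offset',os[np.argmax([sc(o) for o in os])])
us=np.arange(-.06,.06,.0005); B=[c/1000+b for c in(-84,-42,0,42,84) for b in np.linspace(-.014,.014,10)]
px=np.array([samp([[t,b,.068] for b in B]) for t in us]); i,_=find_peaks(px,prominence=4); print('x peaks',np.round(us[i]*1000,1),np.round(px[i]))
for b0 in(-84,0,84):
    px=np.array([samp([[t,b0/1000+b,.068] for b in np.linspace(-.014,.014,10)]) for t in us]); i,_=find_peaks(px,prominence=6); print(b0,np.round(us[i]*1000,1))
# diff-fit of block in field 1
r=np.load('pics/r1.npy').astype(np.float32); d=np.minimum(np.abs(r-im).max(2),60); d=cv2.morphologyEx(d,cv2.MORPH_CLOSE,np.ones((5,5)))
feat['d']=lambda x:d
for init in((.574,.322,.0),(.572,.318,.03)):
    b=fit({'top':r},[box(-.03,.03,-.017,.017,.068,.098)],init,'d',4); print(np.round(b[0][:2]*1000,1),np.degrees(b[0][2]),b[1])
E
python3 fld.py
```

```text
y peaks [-105.   -65.   -23.    19.    61.   101.5] [12. 22. 22. 23. 23. 11.]
y offset -0.0020000000000000104
x peaks [-33.5  30.5] [12. 11.]
-84 [-33.   30.5]
0 [-33.  31.]
84 [-34.   29.5]
[572.3 317.7] 0.21105675560778092 0.02161172371202358
[572.3 317.8] 0.003883385835041232 0.02154030985901889
```

Field outlines in the camera frame place field 1 at (571.7,320.5). The green block fits at (572.3,317.7), so it may sit about 2 mm toward −y. I'll calibrate that with the next block and mend it afterwards. Blue is next.

Emit:
{"method": "servo_tool", "body": {
  "commands": [
    [[0.02,-0.02,0,0,0,-1.3,1],[0.04,-0.05,0,0,0,-2.6,1],[0.06,-0.09,0,0,0,-3.9,1],[0.083,-0.13,0,0,0,-5.2,1],[0.083,-0.166,0,0,0,-6.5,1],[0.083,-0.166,-0.03,0,0,-7.8,1],[0.083,-0.166,-0.06,0,0,-9.1,1],[0.083,-0.166,-0.09,0,0,-10.4,1],[0.083,-0.166,-0.11,0,0,-11.8,1],[0.083,-0.166,-0.11,0,0,-11.8,1]]
  ]
}}

```text
time_s: 32.88
tool_pos: [0.5764, -0.1527, 0.0986]
tool_rot: [2.295, 1.568, 2.639]
force: [0.7, -0.5, 0.7]
gripper_width: 0.0858
```

Emit:
{"method": "servo_tool", "body": {
  "commands": [
    [[0,0,-0.03,0,0,0,1],[0,0,-0.05,0,0,0,1],[0,0,-0.06,0,0,0,1],[0,0,-0.062,0,0,0,1],[0,0,-0.062,0,0,0,1]]
  ]
}}

```text
time_s: 33.5
tool_pos: [0.5778, -0.1543, 0.0389]
tool_rot: [-0.694, 1.569, -0.353]
force: [-0.5, 0.3, -0.4]
gripper_width: 0.0858
```

```bash
python3 st.py
```

```text
t 33.5 pos [ 577.8 -154.3   38.9] down [ 0.002 -0.001 -1.   ] jaw 109.56 F [-0.5  0.3 -0.4] w 85.8 q [-0.37  0.42 -0.32  0.83  0.   -0.71]
```

Emit:
{"method": "servo_tool", "body": {
  "commands": [
    [[-0.0012,-0.0015,-0.005,0,0,0,1],[-0.0012,-0.0015,-0.0075,0,0,0,1],[-0.0012,-0.0015,-0.0075,0,0,0,1],[-0.0012,-0.0015,-0.0075,0,0,0,1]]
  ]
}}

```text
time_s: 34.0
tool_pos: [0.5756, -0.1556, 0.0303]
tool_rot: [0.238, 1.571, 0.578]
force: [0.0, 0.3, -0.6]
gripper_width: 0.0856
```

Emit:
{"method": "servo_tool", "body": {
  "commands": [
    [[0,0,0,0,0,0,0],[0,0,0,0,0,0,0],[0,0,0,0,0,0,0],[0,0,0,0,0,0,0],[0,0,0,0,0,0,0],[0,0,0,0,0,0,0]]
  ]
}}

```text
time_s: 34.75
tool_pos: [0.5763, -0.1559, 0.0309]
tool_rot: [-0.645, 1.569, -0.304]
force: [-0.4, 0.2, 5.5]
gripper_width: 0.0585
```

```bash
python3 st.py
```

```text
t 34.75 pos [ 576.3 -155.9   30.9] down [ 0.001 -0.    -1.   ] jaw 109.51 F [-0.4  0.2  5.5] w 58.5 q [-0.37  0.43 -0.33  0.81  0.   -0.71]
```

Emit:
{"method": "servo_tool", "body": {
  "commands": [
    [[0,0,0.02,0,0,0,0],[0,0,0.07,0,0,0,0],[0,0.01,0.12,0,0,1.2,0],[0,0.04,0.16,0,0,2.4,0],[0,0.08,0.17,0,0,3.6,0],[0,0.13,0.17,0,0,4.8,0],[0,0.18,0.17,0,0,6,0],[0,0.23,0.17,0,0,7.2,0],[0,0.28,0.17,0,0,8.4,0],[0,0.33,0.17,0,0,9.6,0]]
  ]
}}

```text
time_s: 36.0
tool_pos: [0.5743, 0.1757, 0.1988]
tool_rot: [2.072, 1.568, -2.861]
force: [0.4, -0.5, -1.1]
gripper_width: 0.0589
```

Emit:
{"method": "servo_tool", "body": {
  "commands": [
    [[0,0.05,0,0,0,1.2,0],[0,0.09,0,0,0,2.23,0],[0,0.104,0,0,0,2.23,0],[0,0.104,-0.03,0,0,2.23,0],[0,0.104,-0.06,0,0,2.23,0],[0,0.104,-0.08,0,0,2.23,0],[0,0.104,-0.09,0,0,2.23,0],[0,0.104,-0.09,0,0,2.23,0]]
  ]
}}

```text
time_s: 37.0
tool_pos: [0.5749, 0.2775, 0.1093]
tool_rot: [2.011, 1.568, -2.694]
force: [-0.7, -0.1, -0.8]
gripper_width: 0.0582
```

```bash
python3 st.py
```

```text
t 37.0 pos [574.9 277.5 109.3] down [-0.002 -0.001 -1.   ] jaw -179.57 F [-0.7 -0.1 -0.8] w 58.2 q [ 0.35  0.4  -0.17  1.   -0.   -1.23]
```

Emit:
{"method": "servo_tool", "body": {
  "commands": [
    [[-0.0005,0.0007,-0.004,0,0,0,0],[-0.0005,0.0007,-0.007,0,0,0,0],[-0.0005,0.0007,-0.009,0,0,0,0],[-0.0005,0.0007,-0.0095,0,0,0,0],[-0.0005,0.0007,-0.0095,0,0,0,0]]
  ]
}}

```text
time_s: 37.62
tool_pos: [0.5752, 0.2791, 0.1009]
tool_rot: [-1.282, 1.571, 0.297]
force: [-0.5, -0.7, -0.6]
gripper_width: 0.0584
```

```bash
python3 st.py
```

```text
t 37.62 pos [575.2 279.1 100.9] down [ 0.  0. -1.] jaw -179.5 F [-0.5 -0.7 -0.6] w 58.4 q [ 0.35  0.41 -0.17  0.98 -0.   -1.23]
```

Emit:
{"method": "servo_tool", "body": {
  "commands": [
    [[-0.0008,-0.0008,-0.001,0,0,0,0],[-0.0008,-0.0008,-0.002,0,0,0,0],[-0.0008,-0.0008,-0.002,0,0,0,0],[-0.0008,-0.0008,-0.002,0,0,0,0.9],[-0.0008,-0.0008,-0.002,0,0,0,0.9],[-0.0008,-0.0008,-0.002,0,0,0,0.9]]
  ]
}}

```text
time_s: 38.38
tool_pos: [0.5744, 0.2783, 0.0989]
tool_rot: [-1.263, 1.57, 0.316]
force: [0.1, 0.6, -0.2]
gripper_width: 0.0767
```

```bash
python3 st.py
```

```text
t 38.38 pos [574.4 278.3  98.9] down [ 0.  0. -1.] jaw -179.5 F [ 0.1  0.6 -0.2] w 76.7 q [ 0.35  0.41 -0.18  0.98 -0.   -1.23]
```

Emit:
{"method": "servo_tool", "body": {
  "commands": [
    [[0,0,0.005,0,0,0,0.9],[0,0,0.02,0,0,0,0.9],[0,0,0.06,0,0,0,0.9],[0,-0.02,0.1,0,0,0,0.9],[0,-0.06,0.11,0,0,0,0.9],[0,-0.11,0.11,0,0,0,0.9],[-0.02,-0.16,0.11,0,0,0,0.9],[-0.04,-0.21,0.11,0,0,0,0.9],[-0.05,-0.26,0.11,0,0,0,0.9],[-0.05,-0.31,0.11,0,0,0,0.9]]
  ]
}}

```text
time_s: 39.62
tool_pos: [0.5237, -0.0331, 0.2103]
tool_rot: [-1.724, 1.569, -0.145]
force: [0.3, -0.1, 0.1]
gripper_width: 0.077
```

Emit:
{"method": "servo_tool", "body": {
  "commands": [
    [[0,-0.05,0,0,0,0,1],[0,-0.1,0,0,0,0,1],[0,-0.11,0,0,0,0,1],[0,-0.11,0,0,0,0,1]]
  ]
}}

```text
time_s: 40.12
tool_pos: [0.5245, -0.142, 0.2096]
tool_rot: [-1.357, 1.57, 0.221]
force: [0.2, -0.0, -0.1]
gripper_width: 0.0855
```

```bash
python3 st.py
cat > row2.py <<'E'
import sys
from fit import *
C={1:(571.7,320.5),2:(572.3,278.5),3:(572.9,236.5),4:(573.4,194.5)} # field centres, camera frame (g6)
n=sys.argv[1]; ref=np.load('pics/g6.npy').astype(np.float32)
r=shot('top',n); r=np.load(f'pics/{n}.npy').astype(np.float32)
d=np.minimum(np.abs(r-ref).max(2),60); d=cv2.morphologyEx(d,cv2.MORPH_CLOSE,np.ones((5,5))); feat['d']=lambda x:d
SP=[box(-.03,.03,-.017,.017,.068,.098)]
for k in map(int,sys.argv[2:]):
    b=fit({'top':r},SP,[C[k][0]/1000,C[k][1]/1000,.005],'d',2)
    print(k,np.round(b[0][:2]*1000,1),'rel field',np.round(b[0][:2]*1000-C[k],1),'yaw',round(np.degrees(b[0][2]),2),round(b[1],3))
from home import home; home(r.astype(np.uint8))
cv2.imwrite(f'pics/{n}.png',cv2.resize(r[150:250,120:280,::-1].astype(np.uint8),None,fx=5,fy=5,interpolation=cv2.INTER_CUBIC))
E
python3 row2.py r2 1 2; python3 sp.py amber grey
```

```text
t 40.12 pos [ 524.5 -142.   209.6] down [ 0.001  0.    -1.   ] jaw -179.57 F [ 0.2 -0.  -0.1] w 85.5 q [-0.38  0.16 -0.27  1.14  0.   -1.96]
1 [572.2 312. ] rel field [ 0.5 -8.5] yaw -4.35 0.169
2 [572.4 283.8] rel field [0.1 5.3] yaw -9.65 0.261
fence [639.4 354.8] yaw 0.69 plate off [-4.1 -3.6] cost 0.1554
amber [ 595.3 -302.3] 16.91 0.012
grey [ 460.3 -176.5] -19.61 0.764
```

View pics/r2.png

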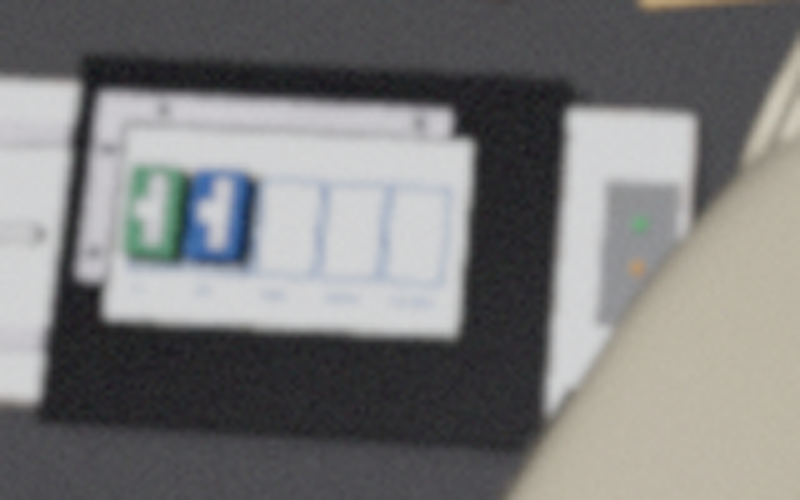

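View (×5): green spans u 125–185 and blue 188–250, in fields 1 and 2 at about the right pitch, and the plate is still home. I'll use per-colour masks so neighbours don't merge.

```bash
cat > row2.py <<'E'
import sys
from fit import *
C={1:(571.7,320.5),2:(572.3,278.5),3:(572.9,236.5),4:(573.4,194.5)} # field centres, camera frame (g6)
SP=[box(-.03,.03,-.017,.017,.068,.098)]
def colf(a,b,c):
    return lambda im:cv2.morphologyEx(np.clip(im[:,:,a].astype(np.float32)-im[:,:,b],0,c),cv2.MORPH_CLOSE,np.ones((7,7)))
feat.update(g=colf(1,0,45),b=colf(2,0,60),a=colf(0,2,60),y=lambda im:cv2.morphologyEx(255-np.clip(im.astype(np.float32).max(2),110,190),cv2.MORPH_CLOSE,np.ones((5,5))))
def row(r,ks):
    for k in ks:
        i=int(k[0]); ft=k[1]
        b=fit({'top':r},SP,[C[i][0]/1000,C[i][1]/1000,.008],ft,3)
        print(k,np.round(b[0][:2]*1000,1),'rel field',np.round(b[0][:2]*1000-C[i],1),'yaw',round(np.degrees(b[0][2]),2),round(b[1],3))
if __name__=='__main__':
    n=sys.argv[1]
    if sys.argv[2]=='new': shot('top',n)
    r=np.load(f'pics/{n}.npy').astype(np.uint8); row(r,sys.argv[3:])
    cv2.imwrite(f'pics/{n}.png',cv2.resize(r[150:250,120:280,::-1],None,fx=5,fy=5,interpolation=cv2.INTER_CUBIC))
E
python3 row2.py r2 load 1g 2b; python3 row2.py r1 load 1g
```

```text
1g [573.2 313. ] rel field [ 1.5 -7.5] yaw -4.88 0.124
2b [572.5 280.3] rel field [0.2 1.8] yaw -2.25 0.055
1g [572.7 319.3] rel field [ 1.  -1.2] yaw 1.27 0.058
```

```bash
cat > sec.py <<'E'
from row2 import *
# section (steel) features: min channel rel. to body inside block top, profile along y at z=.098, mean over x
def secs(r,ks,pr=True):
    m=r.astype(np.float32).min(2); out={}
    for k in ks:
        c=np.array(C[k])/1000; ys=np.arange(-.026,.026,.001); xs=np.linspace(-.02,.02,21)
        for nm,grid in(('y',[[ [c[0]+x,c[1]+y,.098] for x in xs] for y in ys]),('x',[[ [c[0]+x,c[1]+y,.098] for y in np.linspace(-.012,.012,13)] for x in np.arange(-.036,.036,.001)])):
            v=[]
            for g in grid:
                uv=proj('top',np.array(g)).astype(np.float32); v.append(cv2.remap(m,uv[:,0].reshape(1,-1),uv[:,1].reshape(1,-1),cv2.INTER_CUBIC).mean())
            out[k,nm]=np.array(v)
    return out
if __name__=='__main__':
    r=np.load(f'pics/{sys.argv[1]}.npy').astype(np.uint8)
    o=secs(r,[int(k) for k in sys.argv[2:]])
    for k,v in o.items(): print(k,' '.join(f'{int(x)}' for x in v[::2]))
E
python3 sec.py r2 1 2
python3 - <<'E'
from row2 import *
r=np.load('pics/r2.npy')
f=r.astype(np.float32)
feat['g']=lambda im:cv2.morphologyEx(np.clip(np.minimum(f[:,:,1]-f[:,:,0],f[:,:,1]-f[:,:,2]),0,35),cv2.MORPH_CLOSE,np.ones((9,5)))
feat['b']=lambda im:cv2.morphologyEx(np.clip(np.minimum(f[:,:,2]-f[:,:,0],f[:,:,2]-f[:,:,1]),0,50),cv2.MORPH_CLOSE,np.ones((9,5)))
row(r,['1g','2b']); f=np.load('pics/r1.npy').astype(np.float32); row(f,['1g'])
E
```

```text
(1, 'y') 50 42 44 54 70 87 106 129 154 174 189 194 192 182 168 151 137 127 126 135 152 167 175 176 175 179
(1, 'x') 160 143 122 105 97 101 113 125 136 142 145 147 148 152 156 164 172 178 181 181 179 173 167 158 153 150 148 148 144 139 132 132 141 161 180 195
(2, 'y') 97 65 42 37 45 61 83 112 146 172 190 195 193 181 163 142 123 107 93 78 63 50 43 44 55 70
(2, 'x') 158 131 101 75 64 72 89 104 117 124 127 129 132 136 144 154 164 171 175 176 174 169 160 150 139 133 131 130 127 121 115 119 137 161 185 198
1g [575. 322.] rel field [3.3 1.5] yaw 0.75 0.12
2b [572.8 278.6] rel field [0.5 0.1] yaw -1.3 0.061
1g [574.5 321.7] rel field [2.8 1.2] yaw -0.94 0.119
```

```bash
python3 -c "
from h import *
print(back('top',np.array([[453,238],[460,215]])/1.42,0.03),back('top',np.array([[460,216]])/1.42,.15))"
```

```text
[[ 0.70877604 -0.22554377  0.03      ]
 [ 0.76814772 -0.24010614  0.03      ]] [[ 0.72123709 -0.22866076  0.15      ]]
```

Emit:
{"method": "servo_tool", "body": {
  "commands": [
    [[0.02,-0.04,0,0,0,1.4,1],[0.04,-0.08,0,0,0,2.72,1],[0.06,-0.12,0,0,0,2.72,1],[0.0715,-0.16,0,0,0,2.72,1],[0.0715,-0.1605,-0.03,0,0,2.72,1],[0.0715,-0.1605,-0.07,0,0,2.72,1],[0.0715,-0.1605,-0.1,0,0,2.72,1],[0.0715,-0.1605,-0.1,0,0,2.72,1]]
  ]
}}

```text
time_s: 41.22
tool_pos: [0.5939, -0.299, 0.1057]
tool_rot: [0.675, 1.563, 2.541]
force: [-0.6, 0.0, 0.6]
gripper_width: 0.0853
```

```bash
python3 st.py
```

```text
t 41.23 pos [ 593.9 -299.   105.7] down [-0.006  0.004 -1.   ] jaw -163.06 F [-0.6  0.   0.6] w 85.3 q [-0.56  0.45 -0.1   1.02  0.   -2.43]
```

Emit:
{"method": "servo_tool", "body": {
  "commands": [
    [[0.001,-0.002,-0.04,0,0,0,1],[0.001,-0.002,-0.06,0,0,0,1],[0.001,-0.002,-0.066,0,0,0,1],[0.001,-0.002,-0.068,0,0,0,1],[0.001,-0.002,-0.068,0,0,0,1]]
  ]
}}

```text
time_s: 41.85
tool_pos: [0.5976, -0.3047, 0.0421]
tool_rot: [-2.43, 1.569, -0.565]
force: [0.3, -0.3, 0.1]
gripper_width: 0.0849
```

```bash
python3 st.py
```

```text
t 41.85 pos [ 597.6 -304.7   42.1] down [ 0.002 -0.001 -1.   ] jaw -163.18 F [ 0.3 -0.3  0.1] w 84.9 q [-0.57  0.52 -0.15  0.9   0.   -2.43]
```

Emit:
{"method": "servo_tool", "body": {
  "commands": [
    [[-0.0013,0.0022,-0.006,0,0,0,1],[-0.0013,0.0022,-0.0105,0,0,0,1],[-0.0013,0.0022,-0.0105,0,0,0,1],[-0.0013,0.0022,-0.0105,0,0,0,1]]
  ]
}}

```text
time_s: 42.35
tool_pos: [0.5955, -0.3021, 0.0303]
tool_rot: [1.434, 1.571, -2.985]
force: [-0.3, -0.5, -0.5]
gripper_width: 0.0854
```

Emit:
{"method": "servo_tool", "body": {
  "commands": [
    [[0,0,0,0,0,0,0],[0,0,0,0,0,0,0],[0,0,0,0,0,0,0],[0,0,0,0,0,0,0],[0,0,0,0,0,0,0],[0,0,0,0,0,0,0]]
  ]
}}

```text
time_s: 43.1
tool_pos: [0.5961, -0.3024, 0.031]
tool_rot: [-2.482, 1.569, -0.618]
force: [-0.5, -0.3, 4.4]
gripper_width: 0.0587
```

```bash
python3 st.py
```

```text
t 43.1 pos [ 596.1 -302.4   31. ] down [ 0.001 -0.001 -1.   ] jaw -163.18 F [-0.5 -0.3  4.4] w 58.7 q [-0.57  0.53 -0.16  0.88 -0.   -2.43]
```

Emit:
{"method": "servo_tool", "body": {
  "commands": [
    [[0,0,0.02,0,0,0,0],[0,0,0.07,0,0,0,0],[-0.005,0.01,0.12,0,0,0,0],[-0.01,0.04,0.16,0,0,0,0],[-0.0216,0.08,0.17,0,0,-0.5,0],[-0.0216,0.13,0.17,0,0,-1,0],[-0.0216,0.18,0.17,0,0,-1.5,0],[-0.0216,0.23,0.17,0,0,-2,0],[-0.0216,0.28,0.17,0,0,-2.5,0],[-0.0216,0.33,0.17,0,0,-2.72,0]]
  ]
}}

```text
time_s: 44.35
tool_pos: [0.5728, 0.0297, 0.2004]
tool_rot: [1.349, 1.57, 2.928]
force: [0.8, -0.6, -1.5]
gripper_width: 0.0585
```

Emit:
{"method": "servo_tool", "body": {
  "commands": [
    [[0,0.05,0,0,0,0,0],[0,0.1,0,0,0,0,0],[0,0.15,0,0,0,0,0],[0,0.19,0,0,0,0,0],[0,0.2086,0,0,0,0,0],[0,0.2086,-0.03,0,0,0,0],[0,0.2086,-0.06,0,0,0,0],[0,0.2086,-0.08,0,0,0,0],[0,0.2086,-0.09,0,0,0,0],[0,0.2086,-0.09,0,0,0,0]]
  ]
}}

```text
time_s: 45.6
tool_pos: [0.5733, 0.2359, 0.1098]
tool_rot: [1.934, 1.569, -2.771]
force: [-0.2, -0.7, -1.2]
gripper_width: 0.0585
```

```bash
python3 st.py
```

```text
t 45.6 pos [573.3 235.9 109.8] down [-0.002 -0.001 -1.   ] jaw -179.54 F [-0.2 -0.7 -1.2] w 58.5 q [ 0.29  0.37 -0.21  0.99 -0.   -1.29]
```

Emit:
{"method": "servo_tool", "body": {
  "commands": [
    [[0.0005,-0.0005,-0.005,0,0,0,0],[0.0005,-0.0005,-0.008,0,0,0,0],[0.0005,-0.0005,-0.009,0,0,0,0],[0.0005,-0.0005,-0.009,0,0,0,0]]
  ]
}}

```text
time_s: 46.1
tool_pos: [0.5744, 0.2361, 0.1014]
tool_rot: [-1.166, 1.571, 0.414]
force: [0.3, 0.5, -1.7]
gripper_width: 0.0583
```

```bash
python3 st.py
```

```text
t 46.1 pos [574.4 236.1 101.4] down [ 0.  0. -1.] jaw -179.5 F [ 0.3  0.5 -1.7] w 58.3 q [ 0.29  0.38 -0.22  0.97  0.   -1.29]
```

Emit:
{"method": "servo_tool", "body": {
  "commands": [
    [[0,0,-0.0015,0,0,0,0],[0,0,-0.0023,0,0,0,0],[0,0,-0.0023,0,0,0,0],[0,0,-0.0023,0,0,0,0.9],[0,0,-0.0023,0,0,0,0.9],[0,0,-0.0023,0,0,0,0.9]]
  ]
}}

```text
time_s: 46.85
tool_pos: [0.5746, 0.2361, 0.0992]
tool_rot: [-1.259, 1.57, 0.32]
force: [-0.5, -0.8, -0.3]
gripper_width: 0.0772
```

```bash
python3 st.py
```

```text
t 46.85 pos [574.6 236.1  99.2] down [ 0.  0. -1.] jaw -179.5 F [-0.5 -0.8 -0.3] w 77.2 q [ 0.29  0.39 -0.22  0.97  0.   -1.29]
```

Emit:
{"method": "servo_tool", "body": {
  "commands": [
    [[0,0,0.005,0,0,0,0.9],[0,0,0.02,0,0,0,0.9],[0,0,0.06,0,0,0,0.9],[0,-0.02,0.1,0,0,0,0.9],[0,-0.06,0.11,0,0,0,0.9],[0,-0.11,0.11,0,0,0,0.9],[-0.02,-0.16,0.11,0,0,0,0.9],[-0.04,-0.21,0.11,0,0,0,0.9],[-0.05,-0.26,0.11,0,0,0,0.9],[-0.05,-0.31,0.11,0,0,0,0.9]]
  ]
}}

```text
time_s: 48.1
tool_pos: [0.5238, -0.0754, 0.2105]
tool_rot: [-1.796, 1.569, -0.217]
force: [1.2, -0.3, 0.4]
gripper_width: 0.077
```

Emit:
{"method": "servo_tool", "body": {
  "commands": [
    [[0,-0.05,0,0,0,0,1],[0,-0.1,0,0,0,0,1],[0.02,-0.15,0,0,0,0,1],[0.02,-0.2,0,0,0,0,1],[0.02,-0.2,0,0,0,0,1]]
  ]
}}

```text
time_s: 48.72
tool_pos: [0.545, -0.2776, 0.2103]
tool_rot: [-2.356, 1.568, -0.781]
force: [-0.6, 0.6, -0.6]
gripper_width: 0.0854
```

```bash
python3 st.py; python3 row2.py r3 new 2b 3a;python3 sec.py r3 1 2 3;  python3 home.py r3; python3 sp.py grey
```

```text
t 48.73 pos [ 545.  -277.6  210.3] down [ 0.002 -0.002 -1.   ] jaw -179.75 F [-0.6  0.6 -0.6] w 85.4 q [-0.58  0.28 -0.12  1.17 -0.   -2.15]
2b [572.4 283.8] rel field [0.1 5.3] yaw 1.32 0.067
3a [574.8 240.9] rel field [1.9 4.4] yaw -0.49 0.03
(1, 'y') 49 41 40 50 64 81 99 122 146 167 181 186 184 174 159 143 129 120 120 129 145 160 167 168 168 172
(1, 'x') 153 136 115 99 92 96 106 119 129 134 138 140 141 144 149 157 165 170 173 174 172 166 159 151 145 142 140 140 137 132 126 125 134 154 172 187
(2, 'y') 74 68 75 76 63 60 78 107 139 165 182 187 185 173 156 135 116 102 88 73 60 49 41 40 50 65
(2, 'x') 152 124 96 70 60 67 83 98 111 118 121 123 126 130 138 146 156 164 168 169 167 162 152 143 133 127 125 123 120 114 110 113 130 154 178 190
(3, 'y') 150 142 122 91 62 47 52 65 88 117 150 174 187 190 187 173 153 132 115 101 86 74 68 75 76 63
(3, 'x') 145 122 92 70 67 78 91 106 115 122 126 129 132 136 142 150 156 161 164 165 162 157 149 140 135 131 131 130 126 120 116 120 138 163 181 195
fence [639.3 354.8] yaw 0.65 plate off [-3.9 -3.5] cost 0.1808
grey [ 447.  -175.3] -17.9 nan
  c /= stddev[:, None]
  c /= stddev[None, :]
```

View pics/r3.png

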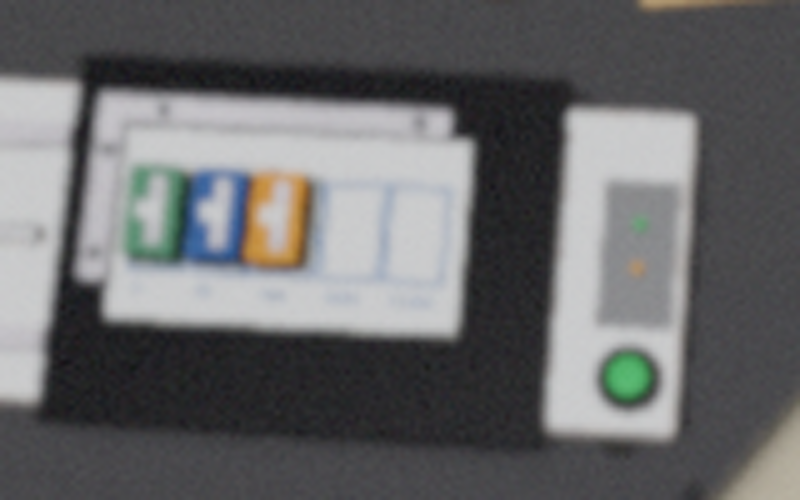

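View (×5): amber sits about 4 mm too far toward blue (its right edge is at u 308 against the field line at ~320). The cause is a top-camera y bias at the pick site. I'll mend it after loading grey, using a corrected y for grey.

Emit:
{"method": "servo_tool", "body": {
  "commands": [
    [[-0.03,0.03,0,0,0,-1,1],[-0.06,0.06,0,0,0,-2,1],[-0.0975,0.1,0,0,0,-3.02,1],[-0.0975,0.1056,-0.03,0,0,-3.02,1],[-0.0975,0.1056,-0.07,0,0,-3.02,1],[-0.0975,0.1056,-0.11,0,0,-3.02,1],[-0.0975,0.1056,-0.14,0,0,-3.02,1],[-0.0975,0.1056,-0.14,0,0,-3.02,1],[-0.0975,0.1056,-0.14,0,0,-3.02,1]]
  ]
}}

```text
time_s: 49.95
tool_pos: [0.4477, -0.168, 0.0703]
tool_rot: [-1.68, 1.569, -0.416]
force: [0.7, 0.4, -0.1]
gripper_width: 0.0853
```

```bash
python3 st.py; python3 -c "
from h import *
shot('side','y1',(200,220,300,300),6)"
```

```text
t 49.95 pos [ 447.7 -168.    70.3] down [ 0.002 -0.001 -1.   ] jaw 162.44 F [ 0.7  0.4 -0.1] w 85.3 q [-0.49  0.2  -0.56  0.81  0.   -1.76]
```

View pics/y1.png

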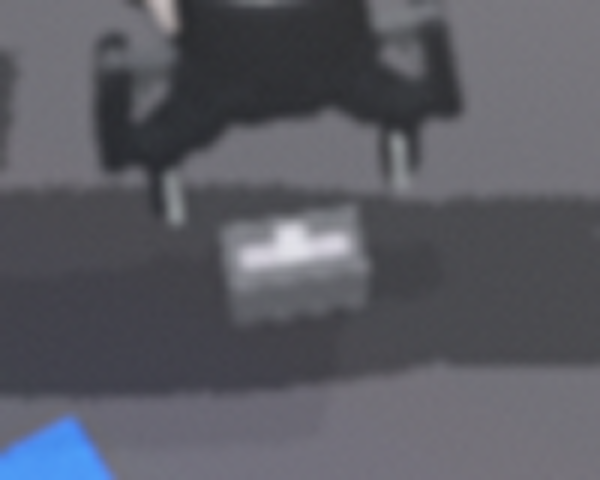

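The grey block lies between the open fingers, unmoved. I descend with a −4 mm y correction.

Emit:
{"method": "servo_tool", "body": {
  "commands": [
    [[0,-0.0035,-0.015,0,0,0,1],[0,-0.0035,-0.03,0,0,0,1],[0,-0.0035,-0.038,0,0,0,1],[0,-0.0035,-0.0385,0,0,0,1],[0,-0.0035,-0.0385,0,0,0,1]]
  ]
}}

```text
time_s: 50.62
tool_pos: [0.4469, -0.1719, 0.0304]
tool_rot: [1.374, 1.571, 2.638]
force: [0.6, 0.3, -0.2]
gripper_width: 0.0854
```

```bash
python3 st.py
```

```text
t 50.62 pos [ 446.9 -171.9   30.4] down [-0.  0. -1.] jaw 162.37 F [ 0.6  0.3 -0.2] w 85.4 q [-0.5   0.26 -0.59  0.72  0.   -1.77]
```

Emit:
{"method": "servo_tool", "body": {
  "commands": [
    [[0,0,0,0,0,0,0],[0,0,0,0,0,0,0],[0,0,0,0,0,0,0],[0,0,0,0,0,0,0],[0,0,0,0,0,0,0],[0,0,0,0,0,0,0]]
  ]
}}

```text
time_s: 51.38
tool_pos: [0.4477, -0.1722, 0.0313]
tool_rot: [-1.742, 1.569, -0.479]
force: [-0.1, 0.5, 6.3]
gripper_width: 0.0588
```

```bash
python3 st.py
```

```text
t 51.38 pos [ 447.7 -172.2   31.3] down [ 0.002 -0.001 -1.   ] jaw 162.38 F [-0.1  0.5  6.3] w 58.8 q [-0.5   0.26 -0.59  0.72  0.   -1.77]
```

Emit:
{"method": "servo_tool", "body": {
  "commands": [
    [[0,0,0.02,0,0,0,0],[0,0,0.07,0,0,0,0],[0.01,0.02,0.12,0,0,1,0],[0.04,0.06,0.16,0,0,2,0],[0.07,0.1,0.17,0,0,3.02,0],[0.1,0.14,0.17,0,0,3.02,0],[0.127,0.18,0.17,0,0,3.02,0],[0.127,0.23,0.17,0,0,3.02,0],[0.127,0.28,0.17,0,0,3.02,0],[0.127,0.33,0.17,0,0,3.02,0]]
  ]
}}

```text
time_s: 52.62
tool_pos: [0.5732, 0.1597, 0.1995]
tool_rot: [1.771, 1.569, -2.933]
force: [0.5, -0.2, -1.4]
gripper_width: 0.0586
```

Emit:
{"method": "servo_tool", "body": {
  "commands": [
    [[0,0.03,0,0,0,0,0],[0,0.0362,0,0,0,0,0],[0,0.0362,-0.03,0,0,0,0],[0,0.0362,-0.06,0,0,0,0],[0,0.0362,-0.08,0,0,0,0],[0,0.0362,-0.093,0,0,0,0],[0,0.0362,-0.097,0,0,0,0],[0,0.0362,-0.097,0,0,0,0]]
  ]
}}

```text
time_s: 53.62
tool_pos: [0.5742, 0.1942, 0.1038]
tool_rot: [-1.525, 1.57, 0.054]
force: [0.3, -0.5, -1.6]
gripper_width: 0.0584
```

```bash
python3 st.py
```

```text
t 53.62 pos [574.2 194.2 103.8] down [ 0.  0. -1.] jaw -179.52 F [ 0.3 -0.5 -1.6] w 58.4 q [ 0.22  0.36 -0.25  0.96 -0.   -1.36]
```

Right on target. I lower and release, then regrip amber in field 3 to shift it.

Emit:
{"method": "servo_tool", "body": {
  "commands": [
    [[0.0004,0,-0.002,0,0,0,0],[0.0004,0,-0.004,0,0,0,0],[0.0004,0,-0.0045,0,0,0,0],[0.0004,0,-0.0045,0,0,0,0],[0.0004,0,-0.0045,0,0,0,0.9],[0.0004,0,-0.0045,0,0,0,0.9],[0.0004,0,-0.0045,0,0,0,0.9]]
  ]
}}

```text
time_s: 54.5
tool_pos: [0.5744, 0.1944, 0.0991]
tool_rot: [-1.418, 1.571, 0.162]
force: [0.0, 1.4, 0.2]
gripper_width: 0.0767
```

```bash
python3 st.py
```

```text
t 54.5 pos [574.4 194.4  99.1] down [ 0.  0. -1.] jaw -179.5 F [0.  1.4 0.2] w 76.7 q [ 0.22  0.36 -0.25  0.95 -0.   -1.36]
```

Emit:
{"method": "servo_tool", "body": {
  "commands": [
    [[0,0,0.01,0,0,0,1],[0,0,0.04,0,0,0,1],[0,0,0.055,0,0,0,1],[0,0.03,0.055,0,0,0,1],[0,0.042,0.055,0,0,0,1],[0,0.042,0.055,0,0,0,1],[0,0.042,0.03,0,0,0,1],[0,0.042,0.01,0,0,0,1],[0,0.042,0.002,0,0,0,1],[0,0.042,0.002,0,0,0,1]]
  ]
}}

```text
time_s: 55.75
tool_pos: [0.5738, 0.2357, 0.1003]
tool_rot: [1.958, 1.569, -2.746]
force: [-0.8, 0.5, 0.3]
gripper_width: 0.0855
```

```bash
python3 st.py
```

```text
t 55.75 pos [573.8 235.7 100.3] down [-0.002 -0.001 -1.   ] jaw -179.53 F [-0.8  0.5  0.3] w 85.5 q [ 0.29  0.38 -0.22  0.97 -0.   -1.29]
```

Emit:
{"method": "servo_tool", "body": {
  "commands": [
    [[0,0,0,0,0,0,0],[0,0,0,0,0,0,0],[0,0,0,0,0,0,0],[0,0,0,0,0,0,0],[0,0,0,0,0,0,0]]
  ]
}}

```text
time_s: 56.38
tool_pos: [0.5757, 0.2367, 0.1026]
tool_rot: [-1.345, 1.568, 0.234]
force: [0.4, 0.1, 6.4]
gripper_width: 0.0581
```

Emit:
{"method": "servo_tool", "body": {
  "commands": [
    [[0.0005,0,0.003,0,0,0,0],[0.0005,-0.002,0.004,0,0,0,0],[0.0005,-0.0037,0.004,0,0,0,0],[0.0005,-0.0037,0.004,0,0,0,0],[0.0005,-0.0037,0.002,0,0,0,0],[0.0005,-0.0037,0,0,0,0,0],[0.0005,-0.0037,-0.0003,0,0,0,0],[0.0005,-0.0037,-0.0003,0,0,0,0]]
  ]
}}

```text
time_s: 57.38
tool_pos: [0.5748, 0.2326, 0.1026]
tool_rot: [-2.145, 1.57, -0.565]
force: [-4.4, -2.8, 10.1]
gripper_width: 0.0585
```

```bash
python3 st.py
```

```text
t 57.38 pos [574.8 232.6 102.6] down [ 0. -0. -1.] jaw -179.5 F [-4.4 -2.8 10.1] w 58.5 q [ 0.28  0.38 -0.22  0.97 -0.   -1.3 ]
```

Emit:
{"method": "servo_tool", "body": {
  "commands": [
    [[0,0,0.0005,0,0,0,0],[0,0,0.0008,0,0,0,0],[0,0,0.0008,0,0,0,0.9],[0,0,0.0008,0,0,0,0.9],[0,0,0.001,0,0,0,0.9],[0,0,0.02,0,0,0,0.9],[0,0,0.06,0,0,0,0.9],[0,-0.02,0.1,0,0,0,0.9],[0,-0.07,0.11,0,0,0,0.9],[-0.02,-0.12,0.11,0,0,0,0.9]]
  ]
}}

```text
time_s: 58.62
tool_pos: [0.5575, 0.1118, 0.2144]
tool_rot: [-1.552, 1.564, 0.029]
force: [0.5, -1.6, 0.3]
gripper_width: 0.0772
```

Emit:
{"method": "servo_tool", "body": {
  "commands": [
    [[-0.01,-0.05,0,0,0,0,1],[-0.02,-0.1,0,0,0,0,1],[-0.02,-0.15,0,0,0,0,1],[-0.02,-0.2,0,0,0,0,1],[-0.02,-0.25,0,0,0,0,1],[-0.02,-0.3,0,0,0,0,1],[-0.02,-0.33,0,0,0,0,1],[-0.02,-0.33,0,0,0,0,1]]
  ]
}}

```text
time_s: 59.62
tool_pos: [0.5353, -0.2197, 0.2122]
tool_rot: [-2.123, 1.568, -0.547]
force: [0.7, 0.5, 0.5]
gripper_width: 0.0853
```

```bash
python3 st.py; python3 row2.py r4 new; python3 sec.py r4 1 2 3 4 | grep y;  python3 home.py r4
python3 - <<'E'
from h import *
shot('side','r4s')
a=cv2.imread('pics/r4.png')[50:350,50:500]; b=cv2.resize(np.load('pics/r4s.npy')[105:185,190:270,::-1],(350,350),interpolation=cv2.INTER_CUBIC)
a=cv2.resize(np.load('pics/r4.npy')[175:215,130:225,::-1],(760,320),interpolation=cv2.INTER_CUBIC)
c=np.zeros((600,800,3),np.uint8); c[:250,:594]=cv2.resize(a,(594,250)); c[250:600,:350]=b; cv2.imwrite('pics/r4v.png',c)
E
```

```text
t 59.62 pos [ 535.3 -219.7  212.2] down [ 0.002 -0.001 -1.   ] jaw -179.69 F [0.7 0.5 0.5] w 85.3 q [-0.5   0.22 -0.19  1.16 -0.   -2.08]
(1, 'y') 50 43 44 53 68 84 102 125 149 170 184 189 187 177 163 146 132 123 122 131 148 163 171 171 170 174
(2, 'y') 94 63 40 35 44 58 79 109 142 168 185 190 188 176 159 138 119 104 89 75 61 50 43 44 53 68
(3, 'y') 110 142 170 186 191 187 176 157 138 120 107 104 116 144 171 191 197 191 176 155 127 95 64 40 35 44
(4, 'y') 97 108 124 138 151 165 180 190 193 192 185 176 167 159 153 146 135 118 98 85 87 110 142 170 186 192
fence [639.3 354.6] yaw 0.64 plate off [-3.9 -3.4] cost 0.1784
```

View pics/r4v.png

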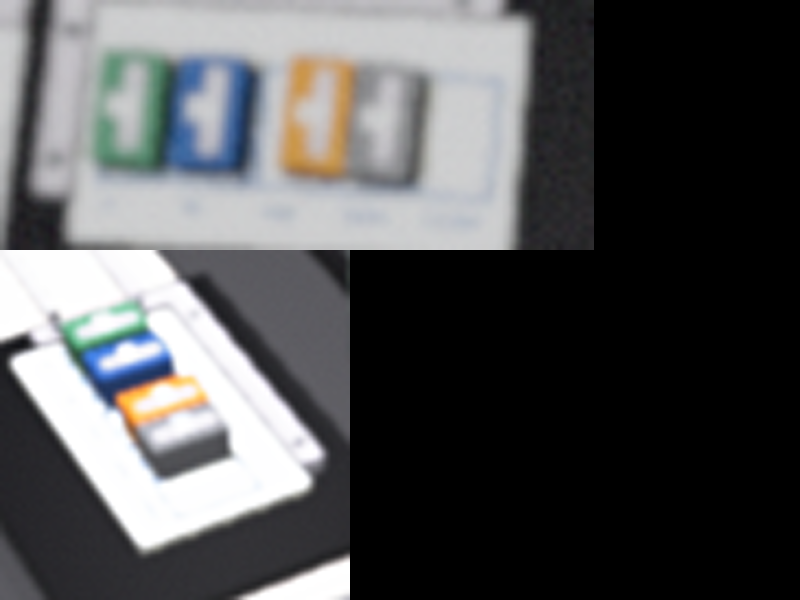

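Crop: amber has been displaced and now stands next to grey (about 10 mm too far −y), while green and blue look fine. I'll quantify with a wider section profile.

```bash
cat > sec2.py <<'E'
from row2 import *
def prof(r,c,ys,xs=np.linspace(-.02,.02,21),ch=None):
    m=r.astype(np.float32).min(2); v=[]
    for y in ys:
        uv=proj('top',np.array([[c[0]+x-np.sin(.008)*y,c[1]+y,.098] for x in xs])).astype(np.float32); v.append(cv2.remap(m,uv[:,0].reshape(1,-1),uv[:,1].reshape(1,-1),cv2.INTER_CUBIC).mean())
    return np.array(v)
def report(n,ref='r3'):
    r=np.load(f'pics/{n}.npy').astype(np.uint8); ys=np.arange(-.035,.02,.0005)
    for k in(1,2,3,4):
        c=np.array(C[k])/1000
        # per-x-band rising edge to see yaw
        res=[]
        for band in((-.018,.018),(-.018,-.006),(.006,.018)):
            v=prof(r,c,ys,np.linspace(*band,11)); 
            w=(ys>-.03)&(ys<.012); i=np.argmax(np.where(w,v,0)); j=i
            lo=v[max(0,i-30):i].min() if i>0 else v[i]; h=(lo+v[i])/2
            while j>0 and v[j]>h: j-=1
            res.append(round((ys[j]+(h-v[j])/(v[j+1]-v[j])*.0005)*1000,1))
        print(n,k,'rising edge',res,'peak',round(ys[i]*1000,1))
if __name__=='__main__':
    for n in sys.argv[1:]: report(n)
E
python3 sec2.py r3 r4; python3 -c "
from sec2 import *
r=np.load('pics/r4.npy'); print((prof(r,np.array(C[4])/1000,np.arange(-.04,.05,.002))).astype(int))"
```

```text
r3 1 rising edge [np.float64(-12.1), np.float64(-12.5), np.float64(-11.8)] peak -3.5
r3 2 rising edge [np.float64(-11.0), np.float64(-11.1), np.float64(-11.1)] peak -3.5
r3 3 rising edge [np.float64(-7.9), np.float64(-7.9), np.float64(-8.0)] peak 0.5
r3 4 rising edge [np.float64(-23.0), np.float64(-23.6), np.float64(-22.8)] peak -13.5
r4 1 rising edge [np.float64(-12.0), np.float64(-12.5), np.float64(-11.7)] peak -3.5
r4 2 rising edge [np.float64(-11.6), np.float64(-11.8), np.float64(-11.7)] peak -3.5
r4 3 rising edge [np.float64(0.4), np.float64(-0.2), np.float64(0.4)] peak 6.5
r4 4 rising edge [np.float64(-18.0), np.float64(-18.1), np.float64(-18.1)] peak -9.5
[204 202 196 184 162 133 106  97 108 124 138 150 165 180 190 193 192 185
 176 167 159 153 146 135 118  98  85  87 110 142 170 186 192 187 176 158
 138 120 107 104 116 144 171 192 197]
```

Amber is ~14 mm and grey ~6 mm off toward −y, touching each other at 34 mm pitch. I'll regrip amber at its actual place (y≈0.223) and lift it back, then adjust grey.

Emit:
{"method": "servo_tool", "body": {
  "commands": [
    [[0.01,0.05,0,0,0,0,1],[0.02,0.1,0,0,0,0,1],[0.03,0.15,0,0,0,0,1],[0.039,0.2,0,0,0,0,1],[0.039,0.25,0,0,0,0,1],[0.039,0.3,0,0,0,0,1],[0.039,0.35,0,0,0,0,1],[0.039,0.4,0,0,0,0,1],[0.039,0.443,0,0,0,0,1],[0.039,0.443,0,0,0,0,1]]
  ]
}}

```text
time_s: 60.98
tool_pos: [0.5725, 0.2297, 0.2112]
tool_rot: [-0.34, 1.57, 1.246]
force: [0.1, -0.2, -0.2]
gripper_width: 0.0855
```

Emit:
{"method": "servo_tool", "body": {
  "commands": [
    [[0,0,-0.03,0,0,0,1],[0,0,-0.06,0,0,0,1],[0,0,-0.06,0,0,0,1],[0,0,-0.06,0,0,0,1]]
  ]
}}

```text
time_s: 61.48
tool_pos: [0.5741, 0.2257, 0.1519]
tool_rot: [-1.381, 1.57, 0.199]
force: [0.2, 0.4, -0.1]
gripper_width: 0.0849
```

```bash
python3 st.py
```

```text
t 61.48 pos [574.1 225.7 151.9] down [ 0.001  0.    -1.   ] jaw -179.5 F [ 0.2  0.4 -0.1] w 84.9 q [ 0.27  0.33 -0.18  1.06 -0.   -1.31]
```

Emit:
{"method": "servo_tool", "body": {
  "commands": [
    [[0,-0.0025,-0.02,0,0,0,1],[0,-0.0025,-0.04,0,0,0,1],[0,-0.0025,-0.05,0,0,0,1],[0,-0.0025,-0.0515,0,0,0,1],[0,-0.0025,-0.0515,0,0,0,1],[0,-0.0025,-0.0515,0,0,0,1]]
  ]
}}

```text
time_s: 62.22
tool_pos: [0.5745, 0.2234, 0.1002]
tool_rot: [-1.325, 1.569, 0.254]
force: [-0.0, 0.7, -0.6]
gripper_width: 0.0856
```

Emit:
{"method": "servo_tool", "body": {
  "commands": [
    [[0,0,0,0,0,0,0],[0,0,0,0,0,0,0],[0,0,0,0,0,0,0],[0,0,0,0,0,0,0],[0,0,0,0,0,0,0],[0,0,0,0,0,0,0]]
  ]
}}

```text
time_s: 62.98
tool_pos: [0.5747, 0.2235, 0.1003]
tool_rot: [-1.256, 1.569, 0.324]
force: [-0.1, 1.0, 7.0]
gripper_width: 0.0582
```

```bash
python3 st.py
```

```text
t 62.98 pos [574.7 223.5 100.3] down [ 0.002  0.001 -1.   ] jaw -179.5 F [-0.1  1.   7. ] w 58.2 q [ 0.27  0.38 -0.23  0.96  0.   -1.31]
```

Emit:
{"method": "servo_tool", "body": {
  "commands": [
    [[0,0,0.01,0,0,0,0],[0,0,0.025,0,0,0,0],[0,0.006,0.035,0,0,0,0],[0,0.0125,0.035,0,0,0,0],[0,0.0125,0.02,0,0,0,0],[0,0.0125,0.008,0,0,0,0],[0,0.0125,0.004,0,0,0,0],[0,0.0125,0.004,0,0,0,0],[0,0.0125,0.004,0,0,0,0]]
  ]
}}

```text
time_s: 64.1
tool_pos: [0.5741, 0.2356, 0.1034]
tool_rot: [-1.378, 1.57, 0.201]
force: [0.2, 0.4, -1.4]
gripper_width: 0.0582
```

```bash
python3 st.py
```

```text
t 64.1 pos [574.1 235.6 103.4] down [ 0.  0. -1.] jaw -179.51 F [ 0.2  0.4 -1.4] w 58.2 q [ 0.29  0.38 -0.22  0.97 -0.   -1.29]
```

Emit:
{"method": "servo_tool", "body": {
  "commands": [
    [[0,0.0003,-0.0015,0,0,0,0],[0,0.0003,-0.0033,0,0,0,0],[0,0.0003,-0.0033,0,0,0,0],[0,0.0003,-0.0033,0,0,0,0],[0,0.0003,-0.0033,0,0,0,0.95],[0,0.0003,-0.0033,0,0,0,0.95],[0,0.0003,-0.0033,0,0,0,0.95]]
  ]
}}

```text
time_s: 64.97
tool_pos: [0.5738, 0.236, 0.0999]
tool_rot: [-2.386, 1.571, -0.806]
force: [-0.3, 1.4, 0.3]
gripper_width: 0.0813
```

```bash
python3 st.py
```

```text
t 64.97 pos [573.8 236.   99.9] down [ 0. -0. -1.] jaw -179.5 F [-0.3  1.4  0.3] w 81.3 q [ 0.29  0.38 -0.22  0.97 -0.   -1.29]
```

Emit:
{"method": "servo_tool", "body": {
  "commands": [
    [[0,0,0.02,0,0,0,1],[0,0,0.06,0,0,0,1],[0,0,0.08,0,0,0,1],[0,-0.03,0.09,0,0,0,1],[0,-0.08,0.1,0,0,0,1],[-0.02,-0.13,0.11,0,0,0,1],[-0.03,-0.18,0.11,0,0,0,1],[-0.03,-0.23,0.11,0,0,0,1],[-0.03,-0.28,0.11,0,0,0,1],[-0.03,-0.33,0.11,0,0,0,1]]
  ]
}}

```text
time_s: 66.22
tool_pos: [0.5436, -0.0956, 0.2101]
tool_rot: [-1.729, 1.57, -0.15]
force: [-0.0, 0.3, 0.4]
gripper_width: 0.0854
```

Emit:
{"method": "servo_tool", "body": {
  "commands": [
    [[0,-0.05,0,0,0,0,1],[0,-0.08,0,0,0,0,1],[0,-0.08,0,0,0,0,1]]
  ]
}}

```text
time_s: 66.6
tool_pos: [0.5438, -0.1761, 0.2099]
tool_rot: [-2.313, 1.57, -0.737]
force: [0.7, 0.5, 0.5]
gripper_width: 0.0851
```

```bash
python3 st.py; python3 row2.py r5 new; python3 sec2.py r5; python3 home.py r5; python3 -c "
from sec2 import *
r=np.load('pics/r5.npy'); print((prof(r,np.array(C[4])/1000,np.arange(-.04,.15,.002))).astype(int))"
```

```text
t 66.6 pos [ 543.8 -176.1  209.9] down [ 0. -0. -1.] jaw -179.7 F [0.7 0.5 0.5] w 85.1 q [-0.43  0.21 -0.21  1.15 -0.   -2.  ]
r5 1 rising edge [np.float64(-11.9), np.float64(-12.4), np.float64(-12.0)] peak -3.5
r5 2 rising edge [np.float64(-11.6), np.float64(-11.7), np.float64(-11.6)] peak -3.5
r5 3 rising edge [np.float64(-12.5), np.float64(-12.7), np.float64(-12.3)] peak -5.5
r5 4 rising edge [np.float64(-18.8), np.float64(-19.4), np.float64(-18.6)] peak -10.0
fence [639.5 354.4] yaw 0.56 plate off [-3.8 -3.4] cost 0.1969
[206 204 198 186 162 133 107 101 112 128 142 155 170 184 193 195 193 185
 175 166 158 153 150 149 151 150 143 129 107  79  53  47  58  74  98 130
 162 184 195 194 187 171 152 132 115 103  91  80  75  73  66  49  39  45
  60  80 110 144 170 187 192 190 178 161 140 121 107  92  76  62  51  43
  43  53  68  85 104 127 151 172 186 192 190 180 166 149 135 125 124 132
 149 164 173 173 172]
```

Profiles: green is ≈+0.5, blue ≈+1 and amber ≈+0.5 mm from their field centres. Grey is at −5.8 mm. Now I mend grey.

Emit:
{"method": "servo_tool", "body": {
  "commands": [
    [[0.01,0.05,0,0,0,0,1],[0.02,0.1,0,0,0,0,1],[0.03,0.15,0,0,0,0,1],[0.03,0.2,0,0,0,0,1],[0.03,0.25,0,0,0,0,1],[0.03,0.3,0,0,0,0,1],[0.03,0.35,0,0,0,0,1],[0.03,0.3645,0,0,0,0,1],[0.03,0.3645,-0.03,0,0,0,1],[0.03,0.3645,-0.03,0,0,0,1]]
  ]
}}

```text
time_s: 67.9
tool_pos: [0.571, 0.1904, 0.1775]
tool_rot: [1.812, 1.565, -2.891]
force: [-0.3, 0.5, 0.2]
gripper_width: 0.0852
```

Emit:
{"method": "servo_tool", "body": {
  "commands": [
    [[0,0,-0.02,0,0,0,1],[0,0,-0.02,0,0,0,1],[0,0,-0.02,0,0,0,1]]
  ]
}}

```text
time_s: 68.28
tool_pos: [0.5742, 0.1902, 0.161]
tool_rot: [-1.363, 1.57, 0.216]
force: [-0.4, -0.1, 0.4]
gripper_width: 0.0856
```

```bash
python3 st.py
```

```text
t 68.28 pos [574.2 190.2 161. ] down [ 0.001  0.    -1.   ] jaw -179.53 F [-0.4 -0.1  0.4] w 85.6 q [ 0.21  0.3  -0.19  1.07  0.   -1.37]
```

Emit:
{"method": "servo_tool", "body": {
  "commands": [
    [[0.0003,-0.0018,-0.03,0,0,0,1],[0.0003,-0.0018,-0.05,0,0,0,1],[0.0003,-0.0018,-0.059,0,0,0,1],[0.0003,-0.0018,-0.061,0,0,0,1],[0.0003,-0.0018,-0.061,0,0,0,1],[0.0003,-0.0018,-0.061,0,0,0,1]]
  ]
}}

```text
time_s: 69.03
tool_pos: [0.5749, 0.1889, 0.1]
tool_rot: [-1.36, 1.569, 0.219]
force: [0.2, -0.2, 0.1]
gripper_width: 0.0855
```

Emit:
{"method": "servo_tool", "body": {
  "commands": [
    [[0,0,0,0,0,0,0],[0,0,0,0,0,0,0],[0,0,0,0,0,0,0],[0,0,0,0,0,0,0],[0,0,0,0,0,0,0],[0,0,0,0,0,0,0]]
  ]
}}

```text
time_s: 69.78
tool_pos: [0.575, 0.1889, 0.0999]
tool_rot: [-1.321, 1.569, 0.258]
force: [0.7, -0.0, 5.4]
gripper_width: 0.0583
```

```bash
python3 st.py
```

```text
t 69.78 pos [575.  188.9  99.9] down [ 0.002  0.    -1.   ] jaw -179.5 F [ 0.7 -0.   5.4] w 58.3 q [ 0.21  0.36 -0.26  0.95  0.   -1.37]
```

Emit:
{"method": "servo_tool", "body": {
  "commands": [
    [[0,0,0.01,0,0,0,0],[0,0,0.025,0,0,0,0],[0,0.003,0.03,0,0,0,0],[0,0.0058,0.03,0,0,0,0],[0,0.0058,0.02,0,0,0,0],[0,0.0058,0.008,0,0,0,0],[0,0.0058,0.004,0,0,0,0],[0,0.0058,0.004,0,0,0,0],[0,0.0058,0.004,0,0,0,0]]
  ]
}}

```text
time_s: 70.9
tool_pos: [0.5743, 0.1945, 0.103]
tool_rot: [-1.427, 1.571, 0.152]
force: [-0.4, 0.3, -0.8]
gripper_width: 0.0584
```

```bash
python3 st.py
```

```text
t 70.9 pos [574.3 194.5 103. ] down [ 0.  0. -1.] jaw -179.51 F [-0.4  0.3 -0.8] w 58.4 q [ 0.22  0.36 -0.25  0.96 -0.   -1.36]
```

Emit:
{"method": "servo_tool", "body": {
  "commands": [
    [[0.0003,0,-0.0015,0,0,0,0],[0.0003,0,-0.0033,0,0,0,0],[0.0003,0,-0.0033,0,0,0,0],[0.0003,0,-0.0033,0,0,0,0],[0.0003,0,-0.0033,0,0,0,0.95],[0.0003,0,-0.0033,0,0,0,0.95],[0.0003,0,-0.0033,0,0,0,0.95]]
  ]
}}

```text
time_s: 71.78
tool_pos: [0.5744, 0.1945, 0.0997]
tool_rot: [-1.328, 1.571, 0.251]
force: [0.1, -0.4, -0.4]
gripper_width: 0.0808
```

Emit:
{"method": "servo_tool", "body": {
  "commands": [
    [[0,0,0.02,0,0,0,1],[0,0,0.06,0,0,0,1],[0,0,0.08,0,0,0,1],[0,-0.03,0.09,0,0,0,1],[0,-0.08,0.1,0,0,0,1],[-0.02,-0.13,0.11,0,0,0,1],[-0.03,-0.18,0.11,0,0,0,1],[-0.03,-0.23,0.11,0,0,0,1],[-0.03,-0.28,0.11,0,0,0,1],[-0.03,-0.33,0.11,0,0,0,1]]
  ]
}}

```text
time_s: 73.03
tool_pos: [0.5442, -0.1371, 0.2098]
tool_rot: [-1.775, 1.57, -0.196]
force: [0.5, -0.0, -0.7]
gripper_width: 0.0855
```

Emit:
{"method": "servo_tool", "body": {
  "commands": [
    [[0,-0.05,0,0,0,0,1],[0,-0.05,0,0,0,0,1],[0,-0.05,0,0,0,0,1]]
  ]
}}

```text
time_s: 73.4
tool_pos: [0.5441, -0.1854, 0.2094]
tool_rot: [0.586, 1.57, 2.164]
force: [-0.0, 0.6, 0.2]
gripper_width: 0.0853
```

```bash
python3 st.py; python3 row2.py r6 new; python3 sec2.py r6; python3 home.py r6
python3 - <<'E'
from sec2 import *
r=np.load('pics/r6.npy'); v=prof(r,np.array(C[4])/1000,np.arange(-.04,.15,.002)).astype(int); print(v)
shot('side','r6s')
a=cv2.resize(r[150:250,130:290,::-1],(800,500),interpolation=cv2.INTER_CUBIC)[:330]
s=np.load('pics/r6s.npy')[100:210,180:330,::-1]
c=np.zeros((600,800,3),np.uint8); c[:330]=a; c[330:,:368]=cv2.resize(s,(368,270),interpolation=cv2.INTER_CUBIC)
c[330:,400:760]=cv2.resize(np.load('pics/r6.npy')[210:290,340:450,::-1],(360,270)); cv2.imwrite('pics/r6v.png',c)
E
```

```text
t 73.4 pos [ 544.1 -185.4  209.4] down [-0.     0.001 -1.   ] jaw -179.54 F [-0.   0.6  0.2] w 85.3 q [-0.44  0.22 -0.2   1.16  0.   -2.02]
r6 1 rising edge [np.float64(-12.0), np.float64(-12.5), np.float64(-11.7)] peak -3.5
r6 2 rising edge [np.float64(-11.7), np.float64(-11.8), np.float64(-11.8)] peak -3.5
r6 3 rising edge [np.float64(-12.5), np.float64(-12.7), np.float64(-12.5)] peak -5.5
r6 4 rising edge [np.float64(-13.4), np.float64(-14.1), np.float64(-13.1)] peak -4.0
fence [639.6 354.6] yaw 0.52 plate off [-3.7 -3.4] cost 0.2027
[205 205 203 199 190 175 153 124  97  84  93 112 131 144 157 171 183 192
 194 192 184 174 166 159 153 145 134 117  91  64  47  47  58  74  97 130
 161 183 194 194 187 170 151 130 114 102  91  81  76  73  65  48  37  42
  59  80 110 143 170 187 192 190 178 161 139 120 105  90  75  61  50  42
  44  54  68  85 103 126 150 171 185 190 188 179 165 147 133 123 123 132
 149 164 172 173 172]
```

View pics/r6v.png

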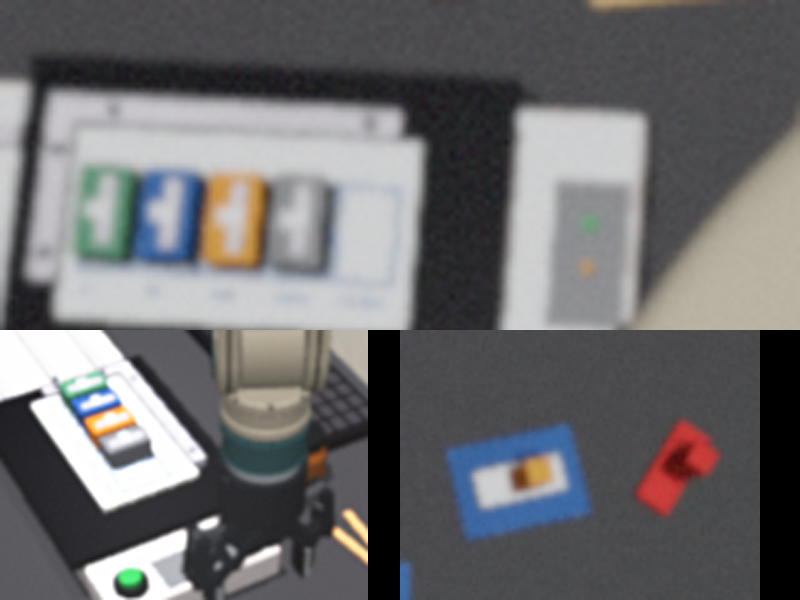

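View: green, blue, amber and grey stand evenly in fields 1–4, with field 5 empty. The plate is home and the pusher stands on its mat. Now the start button.

Emit:
{"method": "servo_tool", "body": {
  "commands": [
    [[-0.02,0.04,0,0,0,0,0],[-0.04,0.08,0,0,0,0,0],[-0.054,0.12,0,0,0,0,0],[-0.054,0.16,0,0,0,0,0],[-0.054,0.193,0,0,0,0,0],[-0.054,0.193,-0.03,0,0,0,0],[-0.054,0.193,-0.07,0,0,0,0],[-0.054,0.193,-0.1,0,0,0,0],[-0.054,0.193,-0.1,0,0,0,0],[-0.054,0.193,-0.1,0,0,0,0]]
  ]
}}

```text
time_s: 74.75
tool_pos: [0.491, 0.008, 0.1107]
tool_rot: [-1.653, 1.569, -0.072]
force: [-0.4, -0.2, 0.0]
gripper_width: -0.0002
```

```bash
python3 st.py
```

```text
t 74.75 pos [491.    8.  110.7] down [ 0.001 -0.    -1.   ] jaw -179.44 F [-0.4 -0.2  0. ] w -0.2 q [-0.12  0.16 -0.49  0.91  0.   -1.7 ]
```

Emit:
{"method": "servo_tool", "body": {
  "commands": [
    [[0,0,-0.01,0,0,0,0],[0,0,-0.018,0,0,0,0],[0,0,-0.023,0,0,0,0],[0,0,-0.025,0,0,0,0],[0,0,-0.025,0,0,0,0]]
  ]
}}

```text
time_s: 75.38
tool_pos: [0.4904, 0.0074, 0.0847]
tool_rot: [1.185, 1.571, 2.764]
force: [-1.4, -0.5, 2.4]
gripper_width: -0.0
```

Emit:
{"method": "servo_tool", "body": {
  "commands": [
    [[0,0,-0.001,0,0,0,0],[0,0,-0.002,0,0,0,0],[0,0,-0.003,0,0,0,0],[0,0,-0.003,0,0,0,0]]
  ]
}}

```text
time_s: 75.88
tool_pos: [0.4905, 0.0074, 0.0829]
tool_rot: [-2.69, 1.571, -1.11]
force: [-3.0, 0.6, 11.9]
gripper_width: 0.0001
```

Emit:
{"method": "servo_tool", "body": {
  "commands": [
    [[0,0,-0.001,0,0,0,0],[0,0,-0.002,0,0,0,0],[0,0,-0.003,0,0,0,0],[0,0,-0.003,0,0,0,0]]
  ]
}}

```text
time_s: 76.38
tool_pos: [0.4907, 0.0074, 0.0825]
tool_rot: [-2.343, 1.57, -0.763]
force: [-11.2, 0.7, 32.3]
gripper_width: 0.0002
```

Emit:
{"method": "servo_tool", "body": {
  "commands": [
    [[0,0,0.0035,0,0,0,0],[0,0,0.0035,0,0,0,0]]
  ]
}}

```text
time_s: 76.62
tool_pos: [0.4906, 0.0074, 0.0829]
tool_rot: [-1.848, 1.57, -0.268]
force: [-3.4, -0.1, 11.4]
gripper_width: 0.0001
```

Emit:
{"method": "servo_tool", "body": {
  "commands": [
    [[0,0,0.0012,0,0,0,0],[0,0,0.0012,0,0,0,0]]
  ]
}}

```text
time_s: 76.88
tool_pos: [0.4906, 0.0074, 0.0833]
tool_rot: [-1.826, 1.57, -0.247]
force: [-0.4, -0.5, 3.7]
gripper_width: -0.0001
```

Emit:
{"method": "servo_tool", "body": {
  "commands": [
    [[0,0,0.0012,0,0,0,0],[0,0,0.0012,0,0,0,0]]
  ]
}}

```text
time_s: 77.12
tool_pos: [0.4905, 0.0074, 0.0845]
tool_rot: [-1.984, 1.571, -0.404]
force: [-0.7, -0.8, 3.3]
gripper_width: 0.0004
```

Emit:
{"method": "servo_tool", "body": {
  "commands": [
    [[0,0,0.0015,0,0,0,0],[0,0,0.0015,0,0,0,0]]
  ]
}}

```text
time_s: 77.38
tool_pos: [0.4905, 0.0074, 0.086]
tool_rot: [-1.928, 1.571, -0.349]
force: [-0.1, 0.4, 3.2]
gripper_width: -0.0002
```

Emit:
{"method": "servo_tool", "body": {
  "commands": [
    [[0,0,0.0015,0,0,0,0],[0,0,0.0015,0,0,0,0]]
  ]
}}

```text
time_s: 77.62
tool_pos: [0.4905, 0.0074, 0.0876]
tool_rot: [-1.882, 1.571, -0.302]
force: [0.5, -0.5, 1.5]
gripper_width: -0.0001
```

Emit:
{"method": "servo_tool", "body": {
  "commands": [
    [[0,0,0.003,0,0,0,0],[0,0,0.003,0,0,0,0]]
  ]
}}

```text
time_s: 77.88
tool_pos: [0.4901, 0.0076, 0.0904]
tool_rot: [1.259, 1.57, 2.838]
force: [-0.1, 0.1, 0.1]
gripper_width: 0.0003
```

The force fell from 3.7 N at the hard stop to about 0 over roughly 6 mm, so the button was fully pressed. I retreat, do a final check and hand in.

Emit:
{"method": "servo_tool", "body": {
  "commands": [
    [[0,0,0.04,0,0,0,0],[0,0,0.08,0,0,0,0],[0,-0.02,0.12,0,0,0,0],[0,-0.06,0.13,0,0,0,0],[0,-0.11,0.13,0,0,0,0],[0,-0.16,0.13,0,0,0,0],[0,-0.2,0.13,0,0,0,0],[0,-0.2,0.13,0,0,0,0],[0,-0.2,0.13,0,0,0,0]]
  ]
}}

```text
time_s: 79.0
tool_pos: [0.4899, -0.192, 0.22]
tool_rot: [0.782, 1.569, 2.361]
force: [-0.8, 0.1, -0.6]
gripper_width: -0.0002
```

```bash
python3 st.py; python3 row2.py r7 new; python3 sec2.py r7; python3 home.py r7
python3 - <<'E'
import numpy as np
a=np.load('pics/r6.npy').astype(int);b=np.load('pics/r7.npy').astype(int)
d=np.abs(a-b).max(2); print('max diff plate region',d[170:225,135:225].max(),'pusher',d[225:275,350:405].max(), 'bottle/jar/tweezers vs start',np.abs(np.load('pics/top0.npy').astype(int)-b).max(2)[120:175,205:340].max())
E
```

```text
t 79.0 pos [ 489.9 -192.   220. ] down [-0.001  0.001 -1.   ] jaw -179.52 F [-0.8  0.1 -0.6] w -0.2 q [-0.5   0.12 -0.29  1.16  0.   -2.08]
r7 1 rising edge [np.float64(-12.0), np.float64(-12.5), np.float64(-11.8)] peak -4.0
r7 2 rising edge [np.float64(-11.7), np.float64(-11.8), np.float64(-11.7)] peak -3.5
r7 3 rising edge [np.float64(-12.6), np.float64(-12.8), np.float64(-12.4)] peak -5.0
r7 4 rising edge [np.float64(-13.4), np.float64(-14.0), np.float64(-13.4)] peak -4.0
fence [639.3 354.6] yaw 0.63 plate off [-3.7 -3.4] cost 0.2014
max diff plate region 18 pusher 14 bottle/jar/tweezers vs start 122
```

Run:
```python
import numpy as np,cv2
a=np.load('pics/top0.npy').astype(int)
for n in('g6','r2','r7'):
    d=np.abs(a-np.load(f'pics/{n}.npy').astype(int)).max(2)
    for nm,(r0,r1,c0,c1) in dict(jar=(120,152,205,234),tw=(132,156,244,298),bottle=(140,178,308,335)).items():
        y,x=np.where(d[r0:r1,c0:c1]>45); print(n,nm,len(y),(y.min()+r0,y.max()+r0,x.min()+c0,x.max()+c0) if len(y) else '')
```

```text
g6 jar 0 
g6 tw 0 
g6 bottle 51 (np.int64(171), np.int64(177), np.int64(308), np.int64(320))
r2 jar 0 
r2 tw 156 (np.int64(143), np.int64(155), np.int64(281), np.int64(297))
r2 bottle 251 (np.int64(151), np.int64(177), np.int64(308), np.int64(327))
r7 jar 0 
r7 tw 0 
r7 bottle 347 (np.int64(158), np.int64(177), np.int64(308), np.int64(334))
```

Emit:
{"method": "servo_tool", "body": {
  "commands": [
    [[-0.02,0.05,0,0,0,0,0],[-0.05,0.1,0,0,0,0,0],[-0.08,0.15,0,0,0,0,0],[-0.08,0.2,0,0,0,0,0],[-0.08,0.2,0,0,0,0,0],[-0.08,0.2,0,0,0,0,0]]
  ]
}}

```text
time_s: 79.8
tool_pos: [0.4102, 0.0082, 0.2206]
tool_rot: [-2.587, 1.57, -1.005]
force: [1.0, -1.1, -0.2]
gripper_width: -0.0
```

Run:
```python
from h import *
a=np.load('pics/top0.npy').astype(int); b=shot('top','r8').astype(int); d=np.abs(a-b).max(2)
for nm,(r0,r1,c0,c1) in dict(jar=(120,152,205,234),tw=(132,156,244,298),bottle=(140,178,308,335)).items(): print(nm,(d[r0:r1,c0:c1]>45).sum(),d[r0:r1,c0:c1].max())
```

```text
jar 0 13
tw 0 9
bottle 0 9
```

The bottle, jar and tweezers are unchanged. Handing in.

```bash
python3 -c "
from bench import robot
print(robot.sign_off())"
```

```text
the job is handed in; nothing more can be done
None
```

The job is handed in at about 80 s of the 210 s allowed. The plate is home against both fences, the four specimens that were there stand in fields 1–4, and the start button was pressed last.

**What I did**
- **Plate:** I slid it home with the pusher against the far fence, then the side fence, and put the pusher back on its mat.
- **Specimens:** green, blue, amber and grey went into fields 1 to 4 in that order; there was no red specimen. I never saw what displaced amber. When I regripped it to correct its position, it ended up about 14 mm off and pushed grey about 6 mm. I lifted both back into place.
- **Button:** I pressed it until it stopped hard. The force peaked at 32 N there and fell from about 3.7 N to zero over about 6 mm on release, so I take it as fully pressed.

**Last checks**
- **Plate home:** the push stalled at both fences (9.4 N and 12.8 N). The camera's plate-to-fence offset (3.4–3.7 mm) is in line with its known edge bias (3.6–4.4 mm), so it shows no gap.
- **Specimens in fields:** green, blue and amber are about 1 mm or less from their field centres. Grey is between 0 and −2 mm, because two estimates disagreed. The outline leaves 3 mm on each side along the row.
- **Squareness:** green and grey read about 2° turned in the camera profile. The gripper held all four at 0.5°, so I put this down to noise.
- **Other items:** the bottle, jar and tweezers look unchanged from the start, and the pusher stands on its mat.
- **Camera errors:** the top camera was about 3–4 mm off in y at the pick area, which first put amber about 4 mm off. My first fit of the fence corner was also about 3 mm off in y. I corrected for both.

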